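# Set up the tablet and clear the markers for a video call

### The arm

A 6-joint arm with a two-finger parallel gripper is mounted at the origin on a cart in front of the work surface, level with it; the furniture and walls round the work are solid. World frame = base frame: x ahead of the robot, y to its left, z up, the work surface at z = 0. Lengths are in m, angles in rad, forces in N, time in s.
With the tool pointing down it reaches from about 0.4 to 0.825 m from the base axis. Payload 7 kg.
Tool frame: the origin (TCP) lies on the centre line of the jaws, within the pads' length; the fingertips stand arm.tip_reach ahead of it and the grasp point (between the pads) lies 5 mm behind it (arm.tip_reach is the distance from the TCP to the fingertips, in m); z points along the fingers, y is the line along which they close (so a half turn about z gives the same grasp; the last joint's range is limited). The gripper opens to 88 mm and grips with 3 to 60 N. Pads are 19 mm wide; open, the fingers measure 130 mm over their backs; the gripper's body (78 mm by 193 mm) begins 47 mm behind the grasp point.
Start: joints at [1.483, 0.359, 0.012, 0, -1.224, -0.288], TCP at [0.248, 0.628, 0.241] pointing down, gripper open.
Joint ranges: [-3.07, 3.07], [-1.43, 2.12], [-1.02, 1.25], [-3.03, 1.67], [-3.05, -0], [-3.03, 3.03]. Speed limits (rad/s): [2.39, 2.39, 3.01, 3.14, 3.14, 3.14].

### API

Orientations are given as [roll, pitch, yaw] about the fixed x, y, z axes, in that order (R = Rz(yaw) Ry(pitch) Rx(roll)).
In Python, from station import status, optics, order, arm gives the robot as it stands. The module is installed in compiled form; this text tells all that it offers.
- The arm moves only by the shell command python3 -m jog 'ROWS' [FORCE]. ROWS is JSON, a list of rows, each a list of 3 entries, a list of its own where there are three numbers: the gripper command: -1 is shut, 1 is fully open, values between are in proportion, then the shift along the tool's x, y, z in mm, then the turn about the tool's z in rad. A call has 1 to 20 rows; each row is the pose to reach, as a shift and turn from the pose commanded when the call began, along the tool's axes at that moment; what a row does not reach only later rows make up. A row lasts 1/8 s, in which the tool goes at most 62.5 mm and 10.7 degrees, less where a joint would pass 70% of its speed; a pose out of reach is approached as far as the arm can. A call with a gripper value outside its range is refused whole. The fingers move at their own pace and stop on an object; FORCE is the grip in N (left out, the last holds). Time passes only in rows, so rows that repeat a pose let the fingers close. It gives the time, the measured TCP pose, the force, the opening and the grip force at its end, in the units of the state.
- status.get_state(): the state, without advancing time (a new reading comes with each control period).
- optics.grab_frame(name): name is "side" or "top" or "wrist"; returns a dict with "color" (480x640x3 uint8, red, green, blue), "mtx" (3x3 intrinsics, pixels), "k1" (the pictures are not rectified: a ray, as slopes to the right and down, at radius r is drawn at 1 + k1 r^2 times it, then the intrinsics apply), "cam_to_world" (4x4, takes a point from camera to world coordinates). Camera axes: x right, y down, z forward; pixel columns grow to the right and rows downward; lengths in m; the calibration is good to about 2 mm. A picture is of the moment at which its call begins. There is no depth.
- order.job_done(): hands the job in; it is judged then, once.
The state is a dict: "t": time; "q": joint angles; "qd": joint speeds; "joint_efforts": joint torques, N m; "eef_pos": TCP position; "ee_rot": TCP orientation; "force": force on the tool from outside, world axes, zero at the start; "moment": the same for the moment, N m; "width": finger opening in m; "gripper_force": force on a finger pad.
Only numpy, scipy, OpenCV 4.12 (cv2) and the standard library are available. Lean on these libraries where they do the work, as an engineer would, in place of code of your own. Each camera call takes 0.05 s, during which the arm holds its last target. There are 200 camera calls.

### The job

Get this corner ready for a video call: using its orange handle bar, turn the tablet so that its screen faces squarely out over the near end of the worktop, where the robot stands, and raise it until it leans back 30 degrees from upright. Stand every marker that lies about in the dark-blue mug, red cap up, and leave the mug standing and all the other things where they are.

Things in the scene. Friction and masses are not known exactly. Their poses are not given: they have to be found in the camera images.
- tablet_swivel (a joint): swivel of the tablet on its foot, rad: 0 = screen towards the foot's own front (-x of stand), growing counter-clockwise seen from above; stiff friction of 0.2 N m, stays where it is left, range -1.6 to 1.6
- tablet_lean (a joint): how far the tablet leans back from upright, rad: 0 = screen upright, 1.57 would be lying flat facing up; stiff friction of 0.3 N m, stays where it is left, range -0.1 to 1.3
- tablet_bar (a point): middle of the orange handle bar on the tablet: round, 14 mm thick, 112 mm long between two posts, 52 mm above the tablet's top edge; can be pinched at its middle from above, and turns in the grip. Axes: y along the bar (level), x out of the tablet's back (screen faces -x), z up the tablet. From tablet_hinge it is fixed at x -22 mm, z +112 mm in these axes
- tablet_hinge (a point): where the level lean axis crosses the upright swivel axis, behind the tablet's centre, 118 mm above the worktop; axes as tablet_bar. Tablet: black, 170 mm wide, 120 mm high, 12 mm thick, its middle 22 mm in front of this point
- stand: round dark foot of the tablet stand, 140 mm across, fixed to the worktop; origin under its centre, on the swivel axis; its front is its -x axis. It may stand askew on the worktop
- worktop_front (a point): a point on the worktop, given only for its axes (world axes): the near end of the worktop runs along y, and -x looks out over it, to where the robot stands
- mug_mouth (a point): centre of the mouth of the dark navy-blue mug that holds the markers, in its rim plane, 82 mm above its foot; z up the mug. Loose, 0.27 kg, 72 mm across at the rim, open inside about 50 mm across and down to 6 mm above its foot; handle towards its -y, reaching 67 mm from the middle
- marker_1_mid (a point): centre of a white marker with a red cap, 135 mm long, 17 mm thick, lying on the worktop (centre 8 mm up), 30 g, hardly rolls; its y axis runs along it from the white end (-y) to the red-capped end (+y). Absent in some runs (None)
- marker_2_mid (a point): centre of a white marker with a red cap, 135 mm long, 17 mm thick, lying on the worktop (centre 8 mm up), 30 g, hardly rolls; its y axis runs along it from the white end (-y) to the red-capped end (+y). Absent in some runs (None)
- marker_3_mid (a point): centre of a white marker with a red cap, 135 mm long, 17 mm thick, lying on the worktop (centre 8 mm up), 30 g, hardly rolls; its y axis runs along it from the white end (-y) to the red-capped end (+y). Absent in some runs (None)
- marker_4_mid (a point): centre of a white marker with a red cap, 135 mm long, 17 mm thick, lying on the worktop (centre 8 mm up), 30 g, hardly rolls; its y axis runs along it from the white end (-y) to the red-capped end (+y). Absent in some runs (None)
- mouse: bystander: black computer mouse, 108x60x38 mm; origin under its centre
- tape_roll: bystander: roll of tan tape lying flat, 104 mm across, 25 mm high; origin under its centre
- jar_coffee: bystander: coffee jar with red lid, 81 mm across, 163 mm high; origin under its centre
- sugar_tin: bystander: green square tin, 87x87x110 mm; origin under its centre
- mug_low: bystander: squat white mug turned upside down, 81x112x68 mm (not the holder); origin under its centre
Mind the look-alikes: they are no part of the job. Leave any turquoise look-alike of the part that bears marker_3_mid alone.

How it is judged:
By the outcome, as a careful person would: the job done as asked, in the order asked, and still so for the second after the job is handed in, with the robot touching nothing.
Of marker_1, marker_2, marker_3, marker_4 only 3 to 4 are there at a start; the rules pass over those that are not, and their reading is None.
At some moment in a run one of marker_1, marker_2, marker_3, marker_4 may be knocked a few centimetres aside while the robot is not near it.
Once in a run the grip may slacken for a moment while it holds something.
It also fails if it takes over 200 s, if anything falls off the work surface, if the arm or the gripper's body presses on something with over 40 N, if the wrist force passes 120 N, or if a joint passes its speed limit or range.

## Working session

There is one attempt and no reset: what is moved stays moved. The work goes in short steps, Python scripts to look and compute and a shell command to move; the robot and the scene stay as the last step left them, time stands still between calls to the robot, and variables do not carry over. Pictures are saved under pics/ and viewed, at most 14 in all, crops included, and the job is handed in when it is done.

```bash
mkdir -p pics; cat > h.py <<'E'
import numpy as np, cv2
from station import status, optics, order, arm
def grab(n,save=None):
    f=optics.grab_frame(n)
    if save: cv2.imwrite(f'pics/{save}.png',f['color'][:,:,::-1])
    return f
def ray(f,px):
    px=np.array(px,float).reshape(-1,1,2)
    # distortion model: distorted = u*(1+k1 r^2)
    u=cv2.undistortPoints(px,f['mtx'],np.array([f['k1'],0,0,0.]),None,None).reshape(-1,2)
    T=f['cam_to_world']; d=np.c_[u,np.ones(len(u))]@T[:3,:3].T
    return T[:3,3],d/np.linalg.norm(d,axis=1)[:,None]
def onplane(f,px,z):
    o,d=ray(f,px); return o+d*((z-o[2])/d[:,2])[:,None]
def proj(f,P):
    P=np.atleast_2d(P); T=np.linalg.inv(f['cam_to_world']); c=P@T[:3,:3].T+T[:3,3]
    u=c[:,:2]/c[:,2:]; r2=(u**2).sum(1,keepdims=True); u=u*(1+f['k1']*r2)
    return u@f['mtx'][:2,:2].T+f['mtx'][:2,2]
def tri(f,p,g,q):
    o1,d1=ray(f,p); o2,d2=ray(g,q); d1=d1[0];d2=d2[0]
    A=np.c_[d1,-d2]; s=np.linalg.lstsq(A,o2-o1,rcond=None)[0]
    a=o1+s[0]*d1;b=o2+s[1]*d2; return (a+b)/2,np.linalg.norm(a-b)
E
python3 - <<'E'
from h import *
np.set_printoptions(precision=3,suppress=True)
for n in('top','side','wrist'):
    f=grab(n,n+'0'); print(n,f['cam_to_world'],f['k1'],f['mtx'][0,0])
print(status.get_state(),arm.tip_reach)
E
```

```text
top [[ 0.027 -0.998  0.063  0.458]
 [-1.    -0.027 -0.005 -0.172]
 [ 0.007 -0.063 -0.998  1.259]
 [ 0.     0.     0.     1.   ]] 0.02863749380105473 550.0511739056786
side [[-0.996 -0.06   0.065  0.461]
 [-0.086  0.509 -0.857  0.678]
 [ 0.019 -0.859 -0.512  0.697]
 [ 0.     0.     0.     1.   ]] -0.14073519326060704 592.9803743164272
wrist [[-0.367 -0.895 -0.254  0.316]
 [-0.93   0.354  0.098  0.6  ]
 [ 0.002  0.272 -0.962  0.383]
 [ 0.     0.     0.     1.   ]] 0.015732981164752913 331.1831934599964
{'t': 0.15, 'q': array([ 1.483,  0.359,  0.011, -0.   , -1.224, -0.288]), 'qd': array([-0.001, -0.004,  0.004,  0.001,  0.001, -0.   ]), 'joint_efforts': array([ -0.   , -58.328,  29.329,   7.001,   0.009,  -0.   ]), 'eef_pos': array([0.248, 0.628, 0.24 ]), 'ee_rot': array([ 3.14 , -0.   , -0.376]), 'force': array([-0.307, -0.383,  0.163]), 'moment': array([ 0.006,  0.031, -0.033]), 'gripper_force': 0.0, 'width': 0.08761016360383578} 0.014
```

View pics/top0.png

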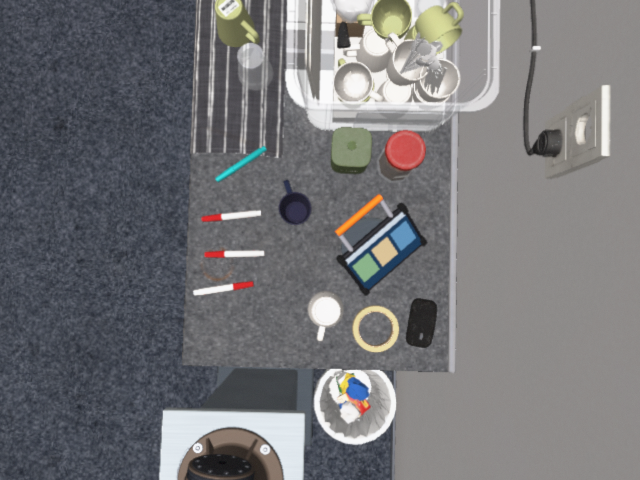

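View pics/side0.png

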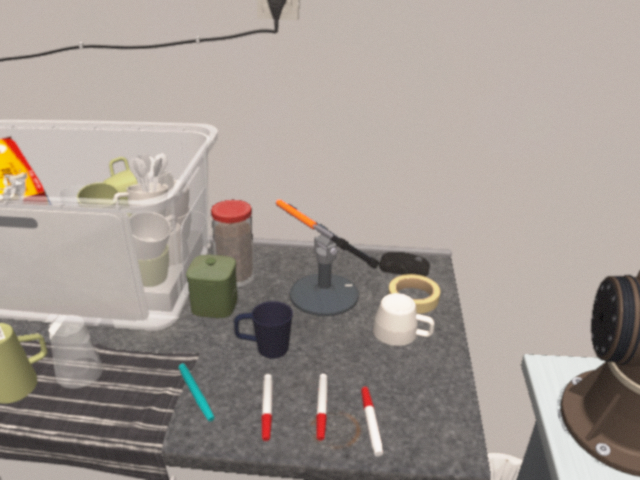

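Top view: orange bar at about (360,215), tablet screen facing lower right. Dark mug at (295,208), three red/white markers at (231,216), (235,253) and (223,288), and the turquoise decoy at (240,163). The side view agrees.

```bash
cat >> h.py <<'E'
def hsv(f): return cv2.cvtColor(f['color'],cv2.COLOR_RGB2HSV)
def blobs(m,amin=30):
    n,l,s,c=cv2.connectedComponentsWithStats(m.astype(np.uint8)); return [(l==i) for i in range(1,n) if s[i,4]>=amin]
def redm(f):
    h=hsv(f).astype(int); return ((h[...,0]<5)|(h[...,0]>172))&(h[...,1]>150)&(h[...,2]>90)
def orangem(f):
    h=hsv(f).astype(int); return (h[...,0]>6)&(h[...,0]<18)&(h[...,1]>180)&(h[...,2]>150)
def rect(m):
    ys,xs=np.nonzero(m); c,s,a=cv2.minAreaRect(np.c_[xs,ys].astype(np.float32)); 
    b=cv2.boxPoints((c,s,a)); 
    if np.linalg.norm(b[0]-b[1])>np.linalg.norm(b[1]-b[2]): b=b[[1,2,3,0]]
    return np.array([(b[0]+b[1])/2,(b[2]+b[3])/2]),np.array([c]),sorted(s)
def markers(f,x0=0.2,x1=.9):
    h=hsv(f).astype(int); white=(h[...,1]<45)&(h[...,2]>150)
    out=[]
    for r in blobs(redm(f)):
        e,c,s=rect(r); 
        if s[1]<2*s[0]: continue
        d=cv2.dilate(r.astype(np.uint8),np.ones((5,5)))>0
        w=[b for b in blobs(white) if (b&d).any()]
        if not w: continue
        m=r|max(w,key=lambda b:(b&d).sum()); E_,C,S=rect(m)
        P=onplane(f,np.r_[E_,C],.0085); R=onplane(f,c,.0085)[0]
        if np.linalg.norm(P[0]-R)<np.linalg.norm(P[1]-R): P=P[[1,0,2]]
        out.append(P); v=P[1]-P[0]
        print('marker mid',P[:2].mean(0)[:2],'white',P[0][:2],'red',P[1][:2],'len',np.linalg.norm(v),'yaw of axis',np.degrees(np.arctan2(v[1],v[0])))
    return out
E
python3 - <<'E'
from h import *
np.set_printoptions(precision=4,suppress=True)
T,S=grab('top'),grab('side')
for f in(T,S): markers(f)
o=[max(blobs(orangem(f)),key=lambda b:b.sum()) for f in(T,S)]
(e1,c1,s1),(e2,c2,s2)=map(rect,o)
print(e1,s1,e2,s2)
print('bar mid',tri(T,c1,S,c2)); 
for perm in([0,1],[1,0]): print([tri(T,e1[[i]],S,e2[[perm[i]]]) for i in(0,1)])
# mug: dark navy
for n,f in(('T',T),('S',S)):
    h=hsv(f).astype(int); m=(h[...,0]>105)&(h[...,0]<135)&(h[...,1]>90)&(h[...,2]<110)
    for b in blobs(m,150): 
        e,c,s=rect(b); print(n,c,s,b.sum())
E
```

```text
marker mid [0.5905 0.0193] white [ 0.5997 -0.0468] red [0.5812 0.0854] len 0.1335542635515161 yaw of axis 97.98210369088405
marker mid [0.505  0.0084] white [ 0.5068 -0.0584] red [0.5032 0.0752] len 0.13370147293806606 yaw of axis 91.52860332822003
marker mid [0.4254 0.0326] white [0.4132 0.0991] red [ 0.4377 -0.034 ] len 0.13535712462291394 yaw of axis -79.55119420656023
marker mid [ 0.5353 -0.5173] white [-0.2387 -0.6098] red [ 1.3093 -0.4249] len 1.5590751660087603 yaw of axis 6.812066900308552
marker mid [ 0.5353 -0.5173] white [-0.2387 -0.6098] red [ 1.3093 -0.4249] len 1.5590751660087603 yaw of axis 6.812066900308552
marker mid [0.4242 0.0305] white [0.4113 0.1003] red [ 0.4371 -0.0392] len 0.14184346658445254 yaw of axis -79.55177151849696
marker mid [0.5894 0.0168] white [ 0.6006 -0.0529] red [0.5782 0.0866] len 0.14129818310538597 yaw of axis 99.11109757539806
marker mid [0.503  0.0061] white [ 0.509  -0.0656] red [0.497  0.0777] len 0.14382403230865867 yaw of axis 94.8110609492111
[[380.4453 196.1677]
 [336.8388 233.1671]] [6.608412265777588, 57.18817901611328] [[277.6923 200.9615]
 [312.9999 224.5   ]] [5.824352264404297, 42.434566497802734]
bar mid (array([ 0.5767, -0.2557,  0.2096]), np.float64(0.0014216381201811873))
[(array([ 0.6139, -0.2967,  0.2106]), np.float64(0.00026313247286016906)), (array([ 0.5405, -0.2147,  0.2101]), np.float64(0.00024980702397480505))]
[(array([ 0.5839, -0.3014,  0.1679]), np.float64(0.07228598773993691)), (array([ 0.5684, -0.2093,  0.2538]), np.float64(0.06274931486180714))]
T [[388.5 254. ]] [30.40559196472168, 78.48885345458984] 295
```

```bash
python3 - <<'E'
import cv2,numpy as np
a=cv2.imread('pics/top0.png')[110:310,180:440]; cv2.imwrite('pics/crop1.png',cv2.resize(a,None,fx=3,fy=3,interpolation=2))
E
```

```text
(no output)
```

View pics/crop1.png

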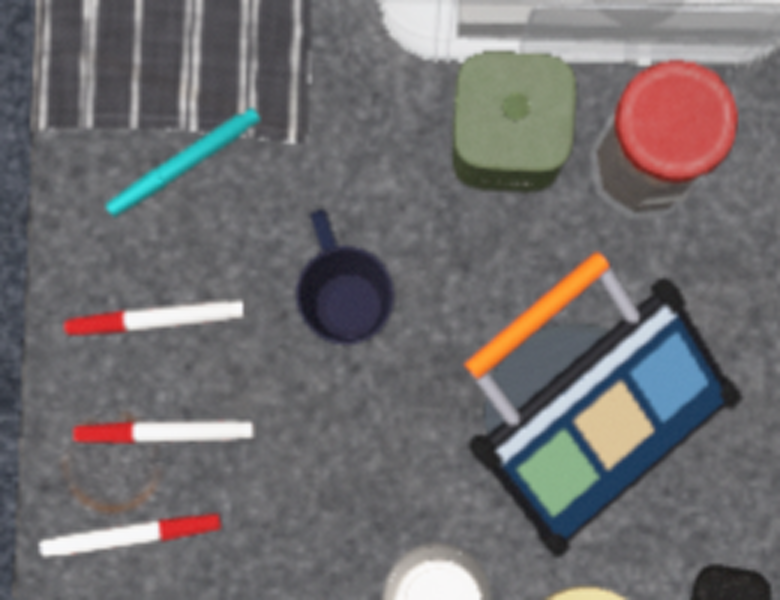

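```bash
cat >> h.py <<'E'
def rel(p,yaw=None,yc=None):
    s=status.get_state(); y0=s['ee_rot'][2]; d=(np.array(p)-s['eef_pos'])*1000
    x=[np.cos(y0),np.sin(y0),0];y=[np.sin(y0),-np.cos(y0),0]
    t=0 if yaw is None else -((yaw-y0+np.pi)%(2*np.pi)-np.pi)
    print('rel',np.round([d@x,d@y,-d[2]],1),'turn',round(t,3),'or',round(t-np.sign(t)*np.pi,3))
E
python3 - <<'E'
from h import *
np.set_printoptions(precision=4,suppress=True)
T,S=grab('top'),grab('side')
print('mug top',onplane(T,[[295,208]],.082))
print('foot side',onplane(S,[[324,294]],.01))
th=np.radians(47.4)
m=np.array([.577,-.2557]);H=m-.0675*np.array([.745,.667]);print('hinge',H)
print(proj(S,[[*H,.118],[*H,0.01],[.577,-.2557,.21]]),proj(T,[[*H,.118],[*H,.01]]))
h=hsv(T).astype(int); print(h[208,295],h[190,289])
rel([.577,-.2557,.33],np.radians(-48.2))
E
```

```text
mug top [[ 0.6025 -0.1286  0.082 ]]
foot side [[ 0.5233 -0.294   0.01  ]]
hinge [ 0.5267 -0.3007]
[[323.7499 245.8303]
 [322.5573 291.9636]
 [294.754  212.4818]] [[376.1403 244.3733]
 [370.7363 247.0797]]
[124  83  74] [115 109  77]
rel [630.6 701.  -89.6] turn 0.465 or -2.676
```

```bash
python3 -m jog '[[0,[0,0,-90],0],[0,[0,0,-90],0],[0,[630.6,701,-89.6],0.465],[0,[630.6,701,-89.6],0.465],[0,[630.6,701,-89.6],0.465],[0,[630.6,701,-89.6],0.465],[0,[630.6,701,-89.6],0.465],[0,[630.6,701,-89.6],0.465],[0,[630.6,701,-89.6],0.465],[0,[630.6,701,-89.6],0.465],[0,[630.6,701,-89.6],0.465],[0,[630.6,701,-89.6],0.465],[0,[630.6,701,-89.6],0.465],[0,[630.6,701,-89.6],0.465],[0,[630.6,701,-89.6],0.465],[0,[630.6,701,-89.6],0.465],[0,[630.6,701,-89.6],0.465],[0,[630.6,701,-89.6],0.465],[0,[630.6,701,-89.6],0.465],[0,[630.6,701,-89.6],0.465]]' 40
python3 - <<'E'
from h import *
np.set_printoptions(precision=4,suppress=True)
W=grab('wrist','w1'); o=max(blobs(orangem(W)),key=lambda b:b.sum()); e,c,s=rect(o)
print(e,s,onplane(W,np.r_[e,c],.21)); rel([.577,-.2557,.205],np.radians(-48.2))
E
```

```text
t: 2.85
eef_pos: [0.5769, -0.2546, 0.3306]
ee_rot: [-3.141, -0.0, -0.84]
force: [-0.3, 1.0, -0.1]
width: 0.0439
gripper_force: 0.0Traceback (most recent call last):
  File "<stdin>", line 3, in <module>
ValueError: max() iterable argument is empty
```

View pics/w1.png

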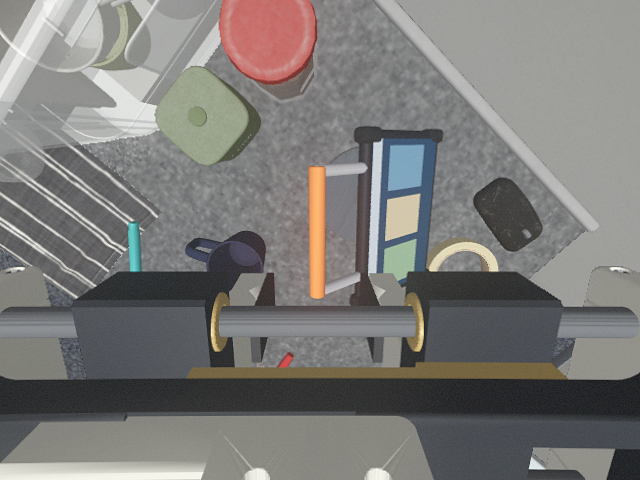

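The bar runs from (317,167) to (318,297), laterally centred between the fingers at x≈320.

```bash
sed -i 's/(h\[...,1\]>180)&(h\[...,2\]>150)/(h[...,1]>120)\&(h[...,2]>150)/' h.py; python3 - <<'E'
from h import *
np.set_printoptions(precision=4,suppress=True)
W=grab('wrist'); o=max(blobs(orangem(W)),key=lambda b:b.sum()); e,c,s=rect(o)
print(e,s,onplane(W,np.r_[e,c],.21)); rel([.577,-.2557,.205],np.radians(-48.2))
E
```

```text
[[317. 166.]
 [317. 298.]] [16.0, 132.0] [[ 0.6145 -0.2973  0.21  ]
 [ 0.539  -0.2132  0.21  ]
 [ 0.5789 -0.2576  0.21  ]]
rel [  1.    0.9 126. ] turn 0.002 or -3.139
```

```bash
python3 -m jog '[[0,[1,1,40],0],[0,[1,1,80],0],[0,[1,1,110],0],[0,[1,1,126],0],[0,[1,1,126],0],[0,[1,1,126],0],[-1,[1,1,126],0],[-1,[1,1,126],0],[-1,[1,1,126],0],[-1,[1,1,126],0],[-1,[1,1,126],0]]' 40
python3 - <<'E'
from h import *
np.set_printoptions(precision=4,suppress=True)
H=np.array([.5262,-.2995])
s=status.get_state(); y0=s['ee_rot'][2]; p=s['eef_pos']; print(s['width'],p,y0)
X=np.array([np.cos(y0),np.sin(y0),0]);Y=np.array([np.sin(y0),-np.cos(y0),0])
r0=np.linalg.norm(p[:2]-H); print(r0,np.degrees(np.arctan2(*(p[:2]-H)[::-1])))
a0=y0+np.pi/2
c0=p+[0,0,.005]-np.r_[H,.118]; th0=np.arctan2(r0,c0[2])-np.arctan2(-22,112); print('lean0',np.degrees(th0))
th1=np.radians(30)
for k in range(1,17):
    u=min(k/14,1); a=a0*(1-u); th=th0+(th1-th0)*u
    r=-.022*np.cos(th)+.112*np.sin(th); z=.118+.112*np.cos(th)+.022*np.sin(th)-.005
    q=np.r_[H+r*np.array([np.cos(a),np.sin(a)]),z]; d=(q-p)*1000
    print(np.round([d@X,d@Y,-d[2]],1).tolist(),round(a0-a,3))
E
```

```text
t: 4.32
eef_pos: [0.5779, -0.2567, 0.2046]
ee_rot: [-3.14, -0.001, -0.84]
force: [3.4, 3.7, 2.9]
width: 0.013
gripper_force: 40.0
0.01296527654465153 [ 0.5779 -0.2567  0.2046] -0.8404541297971582
0.06708077561968818 39.63804513262049
lean0 47.31786471177495
[0.8, 1.7, -1.9] 0.052
[4.0, 4.0, -3.3] 0.104
[7.0, 6.5, -4.6] 0.157
[9.7, 9.1, -5.9] 0.209
[12.1, 11.9, -7.2] 0.261
[14.3, 14.7, -8.4] 0.313
[16.3, 17.7, -9.6] 0.365
[17.9, 20.8, -10.7] 0.417
[19.3, 23.9, -11.7] 0.47
[20.4, 27.0, -12.8] 0.522
[21.2, 30.2, -13.7] 0.574
[21.8, 33.3, -14.7] 0.626
[22.1, 36.5, -15.5] 0.678
[22.1, 39.5, -16.4] 0.73
[22.1, 39.5, -16.4] 0.73
[22.1, 39.5, -16.4] 0.73
```

```bash
python3 -m jog '[[-1,[1.5,1.7,-1.9],0.052],[-1,[4,4,-3.3],0.104],[-1,[7,6.5,-4.6],0.157],[-1,[9.7,9.1,-5.9],0.209],[-1,[12.1,11.9,-7.2],0.261],[-1,[14.3,14.7,-8.4],0.313],[-1,[16.3,17.7,-9.6],0.365],[-1,[17.9,20.8,-10.7],0.417],[-1,[19.3,23.9,-11.7],0.47],[-1,[20.4,27,-12.8],0.522],[-1,[21.2,30.2,-13.7],0.574],[-1,[21.8,33.3,-14.7],0.626],[-1,[22.1,36.5,-15.5],0.678],[-1,[22.1,39.5,-16.4],0.73],[-1,[22.1,39.5,-16.4],0.73],[-1,[22.1,39.5,-16.4],0.73]]' 40
cat > bar.py <<'E'
from h import *
np.set_printoptions(precision=4,suppress=True)
T,S,W=grab('top'),grab('side'),grab('wrist')
o=[max(blobs(orangem(f)),key=lambda b:b.sum()) for f in(T,S,W)]
R=[rect(b) for b in o]
print([r[2] for r in R])
print('bar mid TS',tri(T,R[0][1],S,R[1][1]))
for f,r in((T,R[0]),(W,R[2])):
    P=onplane(f,r[0],.226); d=P[0]-P[1]; print('ends',P,'dir',np.degrees(np.arctan2(d[1],d[0])))
z=[tri(T,R[0][0][[i]],S,R[1][0][[j]]) for i in(0,1) for j in (0,1)]
print([x for x in z if x[1]<.02])
s=status.get_state(); print(s['eef_pos'],s['ee_rot'],s['force'],s['width'])
E
python3 bar.py
```

```text
t: 6.32
eef_pos: [0.5649, -0.301, 0.2225]
ee_rot: [-3.136, -0.003, -1.57]
force: [6.0, -1.4, 3.7]
width: 0.0127
gripper_force: 39.8
[[6.0, 16.0], [8.202439308166504, 29.839906692504883], [32.01558303833008, 117.82193756103516]]
bar mid TS (array([ 0.5612, -0.2594,  0.2447]), np.float64(0.0011086894916117818))
ends [[ 0.5633 -0.2459  0.226 ]
 [ 0.5641 -0.2761  0.226 ]] dir 91.55220817117296
ends [[ 0.568  -0.3573  0.226 ]
 [ 0.5664 -0.3027  0.226 ]] dir -88.36772553363235
[(array([ 0.5565, -0.242 ,  0.2811]), np.float64(0.0022895513369125486)), (array([ 0.5632, -0.2462,  0.2221]), np.float64(0.0008561198858828488)), (array([ 0.5591, -0.2719,  0.2676]), np.float64(0.0013755399336645986)), (array([ 0.5662, -0.2781,  0.2056]), np.float64(0.000164537642608359))]
[ 0.5649 -0.301   0.2225] [-3.1356 -0.0028 -1.5699] [ 5.4913 -1.8511  3.9711] 0.01258108634691819
```

```bash
python3 -m jog '[[0,[0,0,0],0],[0,[0,0,0],0],[0,[0,0,0],0],[0,[0,0,-40],0],[0,[0,0,-100],0],[0,[0,100,-120],0],[0,[-180,150,-120],0],[0,[-180,150,-120],0],[0,[-180,150,-120],0],[0,[-180,150,-120],0],[0,[-180,150,-120],0]]'
sed -i 's/grab(.top.),grab(.side.),grab(.wrist.)/grab("top","t2"),grab("side","s2"),grab("wrist","w2")/' bar.py; python3 bar.py
```

```text
t: 7.85
eef_pos: [0.412, -0.1193, 0.341]
ee_rot: [-3.141, 0.0, -1.569]
force: [0.1, -1.0, 0.2]
width: 0.0438
gripper_force: 0.0
[[7.0, 59.0], [7.233555316925049, 28.934221267700195], [21.693042755126953, 72.99708557128906]]
bar mid TS (array([ 0.5652, -0.3017,  0.2252]), np.float64(0.0011386728470827575))
ends [[ 0.5672 -0.3572  0.226 ]
 [ 0.5642 -0.2459  0.226 ]] dir -88.45252657553327
ends [[ 0.5648 -0.2865  0.226 ]
 [ 0.5623 -0.244   0.226 ]] dir -86.72032140325257
[(array([ 0.5665, -0.3566,  0.2292]), np.float64(0.0007661350782806576)), (array([ 0.5752, -0.3688,  0.1611]), np.float64(0.0022718109168071844)), (array([ 0.5565, -0.242 ,  0.2812]), np.float64(0.004112267155853584)), (array([ 0.5636, -0.2461,  0.2241]), np.float64(0.0016259432370764521))]
[ 0.4127 -0.1205  0.3402] [ 3.1405 -0.0003 -1.5716] [ 1.4596  0.2077 -0.2916] 0.044040099264439816
```

View pics/t2.png

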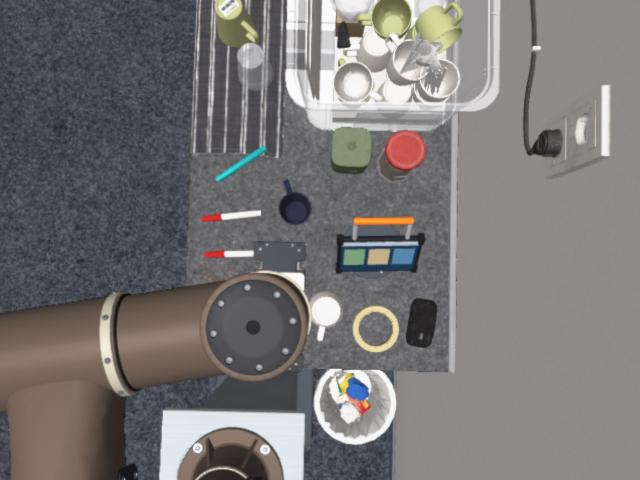

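Top view: bar level from (354,220) to (413,221), tablet facing the robot. Next I check the lean in the side view, where the tablet appears nearly edge-on.

```bash
python3 - <<'E'
from h import *
np.set_printoptions(precision=4,suppress=True)
a=cv2.imread('pics/s2.png')[180:330,230:430]; cv2.imwrite('pics/crop2.png',cv2.resize(a,None,fx=4,fy=4,interpolation=2))
T,S=grab('top'),grab('side')
b=max(blobs(orangem(T)),key=lambda b:b.sum()); ys,xs=np.nonzero(b); p=np.polyfit(xs,ys,1)
E=onplane(T,[[xs.min(),np.polyval(p,xs.min())],[xs.max(),np.polyval(p,xs.max())]],.226); d=E[0]-E[1]; print(E,np.degrees(np.arctan2(d[1],d[0])))
# predicted edge points in the side view, for leans 25/30/35
for L in(25,30,35):
    t=np.radians(L); Q=[]
    for x,y,z in((-.022,.085,.06),(-.022,.085,-.06),(-.022,.056,.112),(-.022,-.056,.112)):
        Q.append([.5262+x*np.cos(t)+z*np.sin(t),-.3+y,.118-x*np.sin(t)+z*np.cos(t)])
    q=proj(S,Q); v=q[0]-q[1]; print(L,((q-[230,180])*4).round(1).tolist(),np.degrees(np.arctan2(v[1],v[0])))
E
```

```text
[[ 0.5637 -0.2459  0.226 ]
 [ 0.5676 -0.3572  0.226 ]] 92.02087121468193
25 [[351.2, 236.2], [457.4, 448.6], [308.8, 106.9], [333.4, 1.9]] -116.57184094810758
30 [[338.5, 236.9], [466.0, 441.7], [287.1, 111.4], [313.4, 6.2]] -121.88968381109062
35 [[326.1, 238.6], [473.8, 434.2], [266.0, 117.6], [294.1, 12.1]] -127.04983695258106
```

View pics/crop2.png

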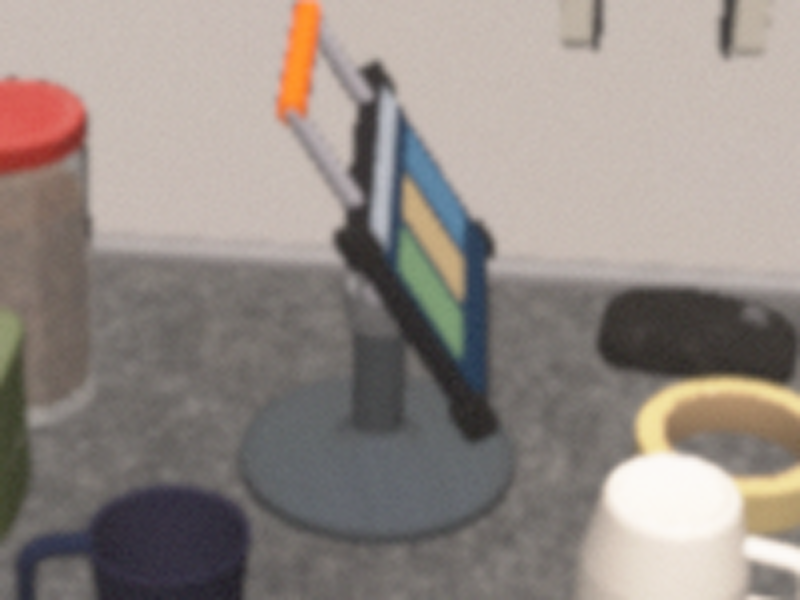

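```bash
cat > edge.py <<'E'
from h import *
from scipy.optimize import brentq
S,T=grab('side'),grab('top')
b=max(blobs(orangem(T)),key=lambda b:b.sum()); ys,xs=np.nonzero(b); p=np.polyfit(xs,ys,1)
E=onplane(T,[[xs.min(),np.polyval(p,xs.min())],[xs.max(),np.polyval(p,xs.max())]],.226); d=E[0]-E[1]; yaw=np.arctan2(d[1],d[0])-np.pi/2; print('yaw deg',np.degrees(yaw))
g=cv2.GaussianBlur(cv2.cvtColor(S['color'],cv2.COLOR_RGB2GRAY).astype(float),(3,3),0)
pts=[];pr=[]
for r in range(250,274):
    c0=325+(r-250)*0.72; seg=g[r,int(c0)-10:int(c0)+18]; d=np.diff(seg); i=int(seg.argmin())
    l=int(d[:i].argmin()) if i>0 else 0; w=-d[max(l-1,0):l+2]; pts.append([int(c0)-10+.5+max(l-1,0)+(w*np.arange(len(w))).sum()/w.sum(),r])
    j=i+int(d[i:].argmax()); 
    if j<len(d): pr.append([int(c0)-10+.5+j,r])
def fit(q):
    q=np.array(q)
    for _ in range(4):
        k=np.polyfit(q[:,1],q[:,0],1); e=abs(q[:,0]-np.polyval(k,q[:,1])); q=q[e<max(2*np.median(e),.4)]
    return k,len(q)
def slope(L,x):
    t=np.radians(L); z=np.array([.045,-.045]); y=.085
    X=x*np.cos(t)+z*np.sin(t); Z=.118-x*np.sin(t)+z*np.cos(t)
    P=np.c_[.5262+X*np.cos(yaw)-y*np.sin(yaw),-.3+X*np.sin(yaw)+y*np.cos(yaw),Z]; q=proj(S,P); return (q[1,0]-q[0,0])/(q[1,1]-q[0,1])
for q,x in((pts,-.016),(pr,-.028)):
    k,n=fit(q); print(k,n,'lean',brentq(lambda L:slope(L,x)-k[0],0,70)); print(np.array(q)[::4].round(1).tolist())
E
python3 edge.py
```

```text
yaw deg 2.0304153356816705
[  0.67293644 153.50051497] 16 lean 31.50339478389125
[[322.5, 250.0], [324.5, 254.0], [326.6, 258.0], [329.4, 262.0], [333.4, 266.0], [335.4, 270.0]]
[  0.67857143 161.10714286] 15 lean 31.98969805523791
[[330.5, 250.0], [333.5, 254.0], [336.5, 258.0], [338.5, 262.0], [341.5, 266.0], [351.5, 270.0]]
```

Residual error: swivel about +1.8°, lean about 31.4°. I'll regrip the bar and trim it.

```bash
python3 - <<'E'
from h import *
y=np.radians(-88.2)
rel([.5649,-.301,.33],y);rel([.5649,-.301,.221],y);rel([.5625,-.3025,.222],np.radians(-90))
E
```

```text
rel [ 180.2 -152.7   10.1] turn -0.033 or 3.109
rel [ 180.2 -152.7  119.1] turn -0.033 or 3.109
rel [ 181.7 -150.3  118.1] turn -0.002 or 3.14
```

```bash
python3 -m jog '[[0,[60,-50,5],-0.033],[0,[120,-100,10],-0.033],[0,[180.2,-152.7,10],-0.033],[0,[180.2,-152.7,10],-0.033],[0,[180.2,-152.7,10],-0.033],[0,[180.2,-152.7,60],-0.033],[0,[180.2,-152.7,100],-0.033],[0,[180.2,-152.7,119.1],-0.033],[0,[180.2,-152.7,119.1],-0.033],[-1,[180.2,-152.7,119.1],-0.033],[-1,[180.2,-152.7,119.1],-0.033],[-1,[180.2,-152.7,119.1],-0.033],[-1,[181,-151.5,118.6],-0.015],[-1,[181.7,-150,118],0.002],[-1,[181.7,-150,118],0.002],[-1,[181.7,-150,118],0.002],[-1,[181.7,-150,118],0.002]]' 40
python3 -m jog '[[0,[0,0,0],0],[0,[0,0,0],0],[0,[0,0,0],0],[0,[0,0,-40],0],[0,[0,0,-100],0],[0,[0,100,-120],0],[0,[-180,150,-120],0],[0,[-180,150,-120],0],[0,[-180,150,-120],0],[0,[-180,150,-120],0],[0,[-180,150,-120],0]]'
python3 edge.py; python3 bar.py
```

```text
t: 10.32
eef_pos: [0.5629, -0.3016, 0.223]
ee_rot: [-3.14, -0.0, -1.572]
force: [3.8, 0.6, 2.3]
width: 0.0126
gripper_force: 40.0
t: 11.7
eef_pos: [0.4124, -0.1208, 0.3431]
ee_rot: [-3.141, 0.0, -1.571]
force: [-0.1, -0.5, 0.2]
width: 0.0439
gripper_force: 0.0
yaw deg 0.9889615883498092
[  0.64492706 159.85918161] 17 lean 30.599716877963772
[[319.5, 250.0], [323.6, 254.0], [326.4, 258.0], [328.5, 262.0], [331.5, 266.0], [334.4, 270.0]]
[  0.63928571 170.33690476] 15 lean 30.657873427982164
[[330.5, 250.0], [332.5, 254.0], [335.5, 258.0], [337.5, 262.0], [340.5, 266.0], [351.5, 270.0]]
[[6.999999046325684, 59.99999237060547], [7.0601806640625, 30.201885223388672], [21.768890380859375, 75.30859375]]
bar mid TS (array([ 0.5634, -0.3026,  0.2257]), np.float64(0.0009206882487048173))
ends [[ 0.5623 -0.2459  0.226 ]
 [ 0.5654 -0.3591  0.226 ]] dir 91.54736589187371
ends [[ 0.5636 -0.2892  0.226 ]
 [ 0.5623 -0.2448  0.226 ]] dir -88.24225532530157
[(array([ 0.5542, -0.242 ,  0.2831]), np.float64(0.004779018137496295)), (array([ 0.5623, -0.2461,  0.2238]), np.float64(0.00045031060367920606)), (array([ 0.5641, -0.3583,  0.2306]), np.float64(0.0015942567647859037)), (array([ 0.574 , -0.371 ,  0.1596]), np.float64(0.0035398192379305247))]
[ 0.413  -0.1221  0.342 ] [ 3.1401 -0.0004 -1.5744] [-0.3784  0.4408 -0.2774] 0.043904535846630496
```

```bash
python3 - <<'E'
from h import *
np.set_printoptions(precision=4,suppress=True)
for n in('top','side'):
    f=grab(n); markers(f)
rel([.5834,.0635,.2],np.radians(-82))
E
```

```text
marker mid [ 0.6798 -0.3416] white [ 0.25   -0.3418] red [ 1.1096 -0.3415] len 0.8595587998644041 yaw of axis 0.02105659076667709
marker mid [0.5905 0.0193] white [ 0.5997 -0.0468] red [0.5812 0.0854] len 0.1335542635515161 yaw of axis 97.98210369088405
marker mid [0.5047 0.0186] white [ 0.5062 -0.038 ] red [0.5032 0.0752] len 0.11327174763099275 yaw of axis 91.52803410293954
marker mid [ 0.5353 -0.5173] white [-0.2387 -0.6098] red [ 1.3093 -0.4249] len 1.559074967760306 yaw of axis 6.81206706709436
marker mid [ 0.5353 -0.5173] white [-0.2387 -0.6098] red [ 1.3093 -0.4249] len 1.559074967760306 yaw of axis 6.81206706709436
marker mid [0.4236 0.0307] white [0.4118 0.1012] red [ 0.4354 -0.0399] len 0.14297397645133123 yaw of axis -80.52332368971842
marker mid [0.5895 0.0156] white [ 0.5992 -0.0556] red [0.5797 0.0869] len 0.14382416445776733 yaw of axis 97.76616355305012
marker mid [0.503  0.0061] white [ 0.5072 -0.0659] red [0.4988 0.0781] len 0.14422618910131713 yaw of axis 93.32693918982491
rel [-186.1 -169.8  142.1] turn -0.143 or 2.998
```

```bash
python3 -m jog '[[0.2,[-186,-170,100],-0.143],[0.2,[-186,-170,100],-0.143],[0.2,[-186,-170,100],-0.143],[0.2,[-186,-170,142],-0.143],[0.2,[-186,-170,182],-0.143],[0.2,[-186,-170,200],-0.143],[0.2,[-186,-170,200],-0.143],[0.2,[-186,-170,200],-0.143]]' 3
python3 - <<'E'
from h import *
np.set_printoptions(precision=4,suppress=True)
f=grab('wrist','w3'); markers(f); rel([.5834,.0635,.016],np.radians(-82))
E
```

```text
t: 13.05
eef_pos: [0.5838, 0.064, 0.1438]
ee_rot: [-3.14, -0.0, -1.43]
force: [0.0, 0.0, 0.5]
width: 0.0527
gripper_force: 0.0
rel [  0.5   0.7 128.4] turn 0.001 or -3.141
```

View pics/w3.png

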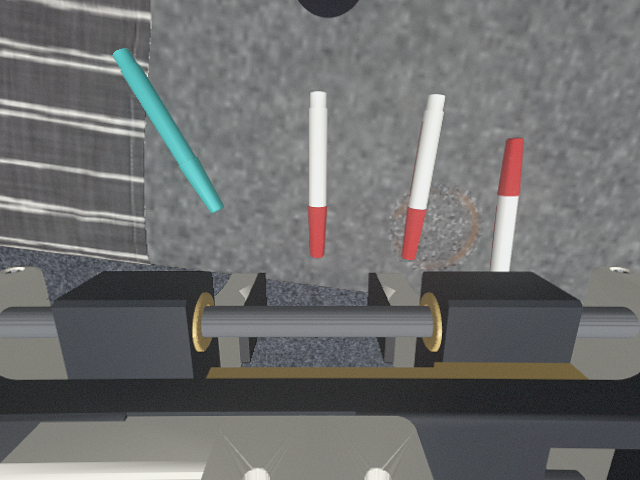

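Marker A runs from (317,92) white to (317,257) red, centred between the jaws.

```bash
python3 - <<'E'
from h import *
f=grab('wrist'); print(onplane(f,[[317,257],[318,93],[410,260],[437,96],[515,138]],.0085).round(4))
E
python3 -m jog '[[0,[0.5,0.7,60],0],[0,[0.5,0.7,110],0],[0,[0.5,0.7,128],0],[0,[0.5,0.7,128],0],[0,[0.5,0.7,128],0],[-1,[0.5,0.7,128],0],[-1,[0.5,0.7,128],0],[-1,[0.5,0.7,128],0],[-1,[0.5,0.7,128],0],[-1,[0.5,0.7,128],0],[-1,[0.5,0.7,90],0],[-1,[0.5,0.7,50],0],[-1,[0.5,0.7,10],0],[-1,[0.5,0.7,-40],0],[-1,[0.5,0.7,-80],0],[-1,[0.5,0.7,-80],0],[-1,[0.5,0.7,-80],0]]' 6
python3 -c "
from h import *
grab('side','s4')
import cv2
cv2.imwrite('pics/s4.png',cv2.imread('pics/s4.png')[100:480,60:500])"
```

```text
[[ 0.581   0.0873  0.0085]
 [ 0.5992 -0.0464  0.0085]
 [ 0.4985  0.0784  0.0085]
 [ 0.5072 -0.057   0.0085]
 [ 0.4381 -0.035   0.0085]]
t: 15.28
eef_pos: [0.5818, 0.0638, 0.2219]
ee_rot: [3.141, 0.0, -1.43]
force: [0.7, 0.9, -1.2]
width: 0.0143
gripper_force: 6.0
```

View pics/s4.png

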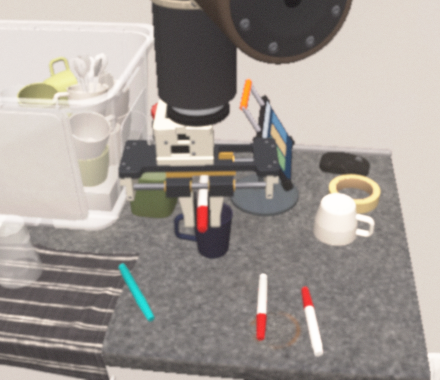

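The marker hangs level (red at (203,217), white pointing away). I'll ease the grip to its 3 N minimum.

```bash
python3 -m jog '[[-1,[0,0,0],0],[-1,[0,0,0],0],[-1,[0,0,0],0],[-1,[0,0,0],0],[-1,[0,0,0],0],[-1,[0,0,0],0]]' 3
cat > held.py <<'E'
from h import *
import sys
f=grab('side'); s=status.get_state(); r=redm(f); h=hsv(f).astype(int); w=(h[...,1]<60)&(h[...,2]>150)
q=proj(f,s['eef_pos']-[0,0,.006])[0]; print('grip px',q)
R=min(blobs(r),key=lambda b:np.hypot(*(rect(b)[1][0]-q))); e,c,z=rect(R); print('red',e.tolist(),z)
d=cv2.dilate(R.astype(np.uint8),np.ones((5,5)))>0
for b in blobs(w):
    if (b&d).any(): print('white',rect(b)[0].tolist(),rect(b)[2])
if len(sys.argv)>1: cv2.imwrite('pics/%s.png'%sys.argv[1],cv2.resize(f['color'][int(q[1])-90:int(q[1])+110,int(q[0])-100:int(q[0])+100,::-1],None,fx=3,fy=3))
for a in(0,30,60,90):
    t=np.radians(a); y0=s['ee_rot'][2]; ax=np.array([-np.cos(y0)*np.cos(t)*1,-np.sin(y0)*np.cos(t),np.sin(t)]); p=s['eef_pos']-[0,0,.006]
    print('pred if raised',a,proj(f,[p+ax*.02,p-ax*.115]).round(0).tolist())
E
python3 held.py
```

```text
t: 16.08
eef_pos: [0.5824, 0.0638, 0.2226]
ee_rot: [-3.142, 0.0, -1.43]
force: [0.3, 0.1, -0.7]
width: 0.0138
gripper_force: 3.0
grip px [261.12296989 318.58542798]
red [[261.5, 304.0], [261.5, 323.0]] [9.0, 19.0]
pred if raised 0 [[261.0, 328.0], [263.0, 271.0]]
pred if raised 30 [[260.0, 321.0], [264.0, 309.0]]
pred if raised 60 [[260.0, 313.0], [265.0, 348.0]]
pred if raised 90 [[261.0, 306.0], [264.0, 383.0]]
```

```bash
python3 held.py h1 | head -4
```

```text
grip px [261.10383037 318.57060621]
red [[261.5, 304.0], [261.5, 323.0]] [9.0, 19.0]
pred if raised 0 [[261.0, 328.0], [263.0, 271.0]]
pred if raised 30 [[260.0, 321.0], [264.0, 309.0]]
```

View pics/h1.png

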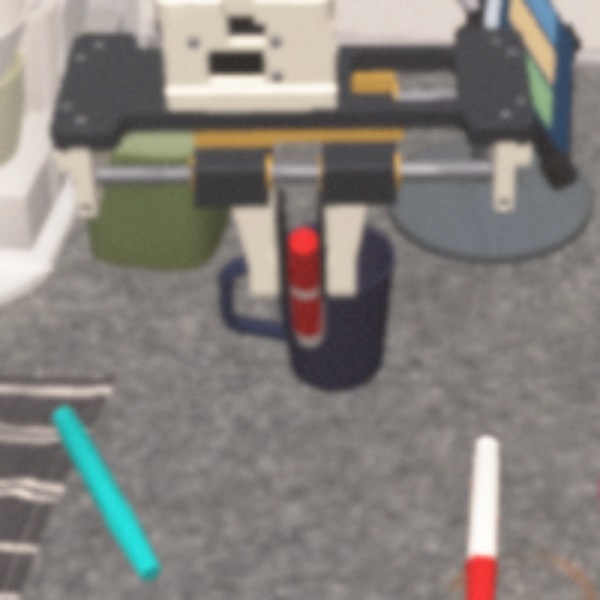

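```bash
python3 - <<'E'
from h import *
f=grab('side'); 
for r in range(298,352,3): print(r,f['color'][r,258:268:3].tolist())
f=grab('wrist','w5')
m=redm(f); print([ (rect(b)[0].round().tolist(),rect(b)[2]) for b in blobs(m)])
E
```

```text
298 [[129, 123, 119], [128, 123, 119], [122, 117, 114], [88, 85, 82]]
301 [[122, 116, 113], [128, 122, 120], [117, 110, 113], [72, 68, 69]]
304 [[133, 93, 99], [206, 74, 79], [166, 63, 73], [66, 55, 59]]
307 [[222, 57, 61], [246, 58, 58], [243, 53, 54], [112, 57, 60]]
310 [[212, 55, 53], [244, 59, 59], [236, 51, 50], [108, 56, 55]]
313 [[136, 43, 42], [163, 41, 38], [144, 40, 38], [92, 47, 47]]
316 [[130, 35, 37], [137, 38, 35], [135, 41, 38], [95, 48, 49]]
319 [[125, 33, 31], [137, 39, 40], [132, 40, 39], [95, 49, 49]]
322 [[122, 54, 53], [135, 40, 38], [130, 41, 40], [95, 51, 48]]
325 [[124, 90, 89], [149, 115, 110], [149, 103, 100], [111, 83, 80]]
328 [[114, 55, 56], [136, 64, 60], [136, 63, 57], [117, 57, 57]]
331 [[102, 46, 49], [132, 38, 36], [133, 38, 36], [123, 53, 55]]
334 [[91, 44, 50], [134, 39, 36], [131, 34, 34], [125, 62, 62]]
337 [[79, 45, 54], [133, 40, 40], [133, 39, 39], [128, 69, 64]]
340 [[59, 54, 61], [134, 107, 104], [138, 96, 93], [123, 104, 102]]
343 [[56, 52, 58], [83, 78, 81], [110, 102, 101], [73, 69, 75]]
346 [[62, 59, 64], [51, 47, 58], [56, 54, 63], [54, 51, 60]]
349 [[73, 70, 76], [52, 46, 56], [51, 46, 57], [51, 50, 58]]
[([[317.0, 247.0], [317.0, 305.0]], [28.0, 58.0]), ([[331.0, 340.0], [307.0, 340.0]], [7.0, 24.0])]
```

View pics/w5.png

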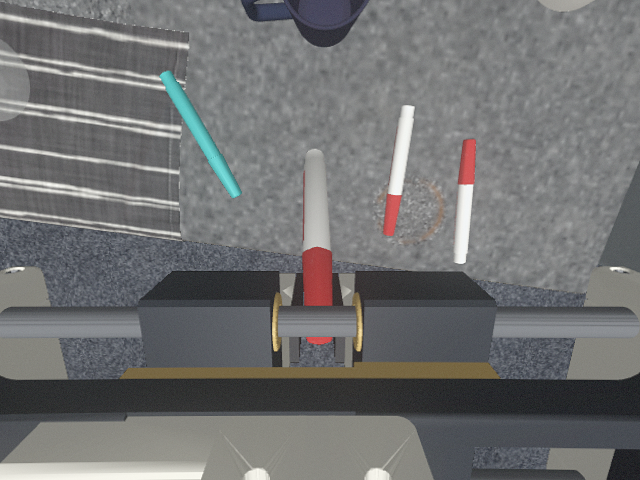

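The held marker now tilts white end down and away: tip at (314,150), red at (317,300–340) in the wrist view. Next I work out the tilt angle.

```bash
cat > tilt.py <<'E'
from h import *
from scipy.optimize import brentq
s=status.get_state(); f=grab('wrist'); S=grab('side'); y0=s['ee_rot'][2]; p=s['eef_pos']-[0,0,.006]
# white-body tip in wrist image: topmost bright pixel in central columns
h=hsv(f).astype(int); m=(h[...,1]<40)&(h[...,2]>125); m=cv2.morphologyEx(m.astype(np.uint8),cv2.MORPH_OPEN,np.ones((5,5)))>0; m[:,:285]=0; m[:,350:]=0; m[250:]=0
bl=[b for b in blobs(m,150)]
if bl:
    b=max(bl,key=lambda b:b.sum()); ys,xs=np.nonzero(b); print('rows',ys.min(),ys.max(),'cols',xs.min(),xs.max())
for a in range(0,100,10):
    t=np.radians(a); ax=np.array([np.cos(y0)*np.cos(t),np.sin(y0)*np.cos(t),-np.sin(t)])
    print(a,'wrist tip',proj(f,p+ax*.113).round(0)[0],'side',proj(S,[p-ax*.022,p+ax*.113]).round(0).tolist())
E
python3 tilt.py
```

```text
rows 125 249 cols 285 349
0 wrist tip [317.  42.] side [[261.0, 329.0], [263.0, 272.0]]
10 wrist tip [317.  59.] side [[261.0, 327.0], [264.0, 283.0]]
20 wrist tip [317.  79.] side [[260.0, 324.0], [264.0, 296.0]]
30 wrist tip [317. 101.] side [[260.0, 321.0], [264.0, 309.0]]
40 wrist tip [317. 123.] side [[260.0, 318.0], [264.0, 322.0]]
50 wrist tip [317. 146.] side [[260.0, 315.0], [264.0, 335.0]]
60 wrist tip [317. 168.] side [[260.0, 312.0], [264.0, 348.0]]
70 wrist tip [317. 191.] side [[260.0, 309.0], [264.0, 360.0]]
80 wrist tip [317. 214.] side [[260.0, 307.0], [264.0, 371.0]]
90 wrist tip [317. 237.] side [[261.0, 305.0], [264.0, 381.0]]
```

About 55° from level. A few quick upward jerks should swing it closer to vertical.

```bash
python3 -m jog '[[-1,[0,0,-60],0],[-1,[0,0,-45],0],[-1,[0,0,-30],0],[-1,[0,0,-15],0],[-1,[0,0,0],0],[-1,[0,0,-60],0],[-1,[0,0,-45],0],[-1,[0,0,-30],0],[-1,[0,0,-15],0],[-1,[0,0,0],0],[-1,[0,0,-60],0],[-1,[0,0,-45],0],[-1,[0,0,-30],0],[-1,[0,0,-15],0],[-1,[0,0,0],0],[-1,[0,0,0],0]]'
python3 held.py | head -3;python3 - <<'E'
from h import *
f=grab('side'); print([ (r,f['color'][r,262:264].mean(0).round().tolist()) for r in range(336,390,4)])
E
```

```text
t: 18.38
eef_pos: [0.5815, 0.0635, 0.2204]
ee_rot: [3.138, -0.001, -1.43]
force: [-1.0, 0.4, 0.7]
width: 0.0142
gripper_force: 3.0
grip px [261.3361491  319.07409223]
red [[262.5, 302.0], [262.5, 326.0]] [9.0, 24.0]
pred if raised 0 [[261.0, 329.0], [264.0, 272.0]]
[(336, [140.0, 38.0, 36.0]), (340, [141.0, 36.0, 36.0]), (344, [143.0, 40.0, 38.0]), (348, [143.0, 37.0, 36.0]), (352, [146.0, 108.0, 104.0]), (356, [154.0, 146.0, 140.0]), (360, [134.0, 130.0, 128.0]), (364, [140.0, 134.0, 132.0]), (368, [130.0, 126.0, 124.0]), (372, [122.0, 118.0, 116.0]), (376, [130.0, 126.0, 122.0]), (380, [130.0, 124.0, 122.0]), (384, [136.0, 130.0, 126.0]), (388, [135.0, 130.0, 126.0])]
```

```bash
python3 -m jog '[[-1,[0,0,-62],0],[-1,[0,0,-40],0],[-1,[0,0,-20],0],[-1,[0,0,0],0],[-1,[0,0,-62],0],[-1,[0,0,-40],0],[-1,[0,0,-20],0],[-1,[0,0,0],0],[-1,[0,0,-62],0],[-1,[0,0,-40],0],[-1,[0,0,-20],0],[-1,[0,0,0],0],[-1,[0,0,-62],0],[-1,[0,0,-40],0],[-1,[0,0,-20],0],[-1,[0,0,0],0],[-1,[0,0,0],0]]'
python3 - <<'E'
from h import *
f=grab('side'); print([ (r,f['color'][r,262:264].mean(0).round().tolist()) for r in range(340,390,4)])
g=grab('side'); 
# mug rim in the side view, dark navy
h=hsv(f).astype(int); m=(h[...,0]>110)&(h[...,0]<135)&(h[...,1]>50)&(h[...,2]<95)
for b in blobs(m,200): ys,xs=np.nonzero(b); print(xs.min(),xs.max(),ys.min(),ys.max(),b.sum())
print(proj(f,[[.6025,-.1286,.082],[.6025+.036,-.1286,.082],[.6025-.036,-.1286,.082],[.6025,-.1286-.036,.082],[.6025,-.1286+.036,.082]]).round(1).tolist())
E
```

```text
t: 20.6
eef_pos: [0.5819, 0.0636, 0.2219]
ee_rot: [3.14, -0.0, -1.43]
force: [-0.3, -0.3, -0.3]
width: 0.0141
gripper_force: 3.0
[(340, [152.0, 40.0, 42.0]), (344, [152.0, 41.0, 38.0]), (348, [154.0, 42.0, 42.0]), (352, [152.0, 42.0, 38.0]), (356, [153.0, 100.0, 96.0]), (360, [158.0, 149.0, 143.0]), (364, [144.0, 138.0, 136.0]), (368, [130.0, 124.0, 125.0]), (372, [124.0, 120.0, 119.0]), (376, [130.0, 124.0, 122.0]), (380, [128.0, 122.0, 120.0]), (384, [136.0, 132.0, 128.0]), (388, [134.0, 128.0, 126.0])]
[[271.2, 311.9], [250.5, 310.5], [292.0, 313.4], [274.3, 299.7], [267.8, 324.9]]
```

```bash
python3 -c "
from h import *
rel([.5994,-.1068,.23],-1.43);rel([.5994,-.1068,.126],-1.43)"
```

```text
rel [171.3   7.8  -6.3] turn 0.001 or -3.141
rel [171.3   7.8  97.7] turn 0.001 or -3.141
```

```bash
python3 -m jog '[[-1,[10,0,-8],0],[-1,[30,2,-8],0],[-1,[55,3,-8],0],[-1,[80,4,-8],0],[-1,[105,5,-8],0],[-1,[130,6,-8],0],[-1,[150,7,-8],0],[-1,[163,8,-8],0],[-1,[171,8,-8],0],[-1,[171,8,-8],0],[-1,[171,8,-8],0],[-1,[171,8,-8],0]]'
python3 - <<'E'
from h import *
W=grab('wrist','w6'); S=grab('side','s6'); grab('top','t6')
s=status.get_state();p=s['eef_pos']; y0=s['ee_rot'][2]; q=proj(S,[p-[0,0,.006]])[0]; print(q)
for a in(65,70,75,80,90):
    t=np.radians(a); ax=np.array([np.cos(y0)*np.cos(t),np.sin(y0)*np.cos(t),-np.sin(t)]); print(a,proj(S,[p-[0,0,.006]+ax*.113])[0].round(),proj(W,[p-[0,0,.006]+ax*.113])[0].round())
a=cv2.imread('pics/w6.png')[60:360,200:440]; b=cv2.imread('pics/s6.png')[180:380,190:350]
cv2.imwrite('pics/c6.png',np.hstack([cv2.resize(a,(400,500)),cv2.resize(b,(400,500))]))
E
```

```text
t: 22.2
eef_pos: [0.5986, -0.1061, 0.2306]
ee_rot: [-3.142, 0.0, -1.429]
force: [-0.3, 0.4, -0.6]
width: 0.0142
gripper_force: 3.0
[269.24058206 247.24377474]
65 [271. 284.] [317. 180.]
70 [271. 289.] [317. 191.]
75 [271. 294.] [317. 202.]
80 [271. 298.] [317. 214.]
90 [271. 306.] [317. 237.]
```

View pics/c6.png

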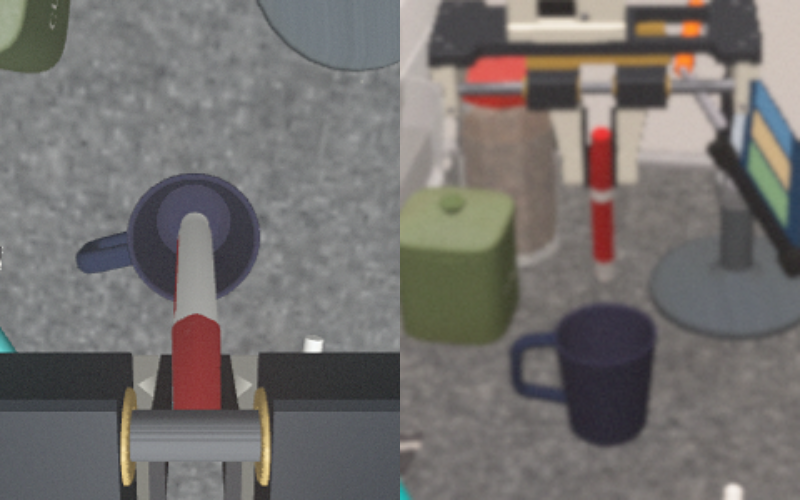

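Wrist crop: tip over the mug, at wrist px (316,187), with the rim centred at about (316,203).

```bash
python3 - <<'E'
from h import *
W=grab('wrist'); print(onplane(W,[[316.4,203]],.082).round(4)); s=status.get_state();p=s['eef_pos']; y0=s['ee_rot'][2]
t=np.radians(71); ax=np.array([np.cos(y0)*np.cos(t),np.sin(y0)*np.cos(t),-np.sin(t)]); print('tip',p-[0,0,.006]+ax*.113, p)
E
```

```text
[[ 0.6023 -0.129   0.082 ]]
tip [ 0.60372181 -0.14272107  0.11774917] [ 0.59853288 -0.10629964  0.23059277]
```

```bash
python3 -m jog '[[-1,[0,0,20],0],[-1,[0,0,40],0],[-1,[0,0,60],0],[-1,[0,0,80],0],[-1,[0,0,95],0],[-1,[0,0,104],0],[-1,[0,0,104],0],[-1,[0,0,104],0]]'
python3 -c "
from h import *
f=grab('side','s7'); s=status.get_state(); q=proj(f,s['eef_pos'])[0]; print(q, [(r,f['color'][r,int(q[0])].tolist()) for r in range(int(q[1])-30,int(q[1])+60,6)])"
```

```text
t: 23.4
eef_pos: [0.599, -0.1067, 0.1273]
ee_rot: [-3.14, -0.0, -1.43]
force: [-0.5, 0.5, -0.9]
width: 0.014
gripper_force: 3.0
[270.5172688  297.98182291] [(267, [120, 113, 108]), (273, [151, 147, 150]), (279, [115, 111, 107]), (285, [192, 97, 95]), (291, [189, 46, 44]), (297, [151, 33, 36]), (303, [144, 37, 34]), (309, [164, 140, 134]), (315, [141, 38, 36]), (321, [141, 36, 37]), (327, [54, 50, 61]), (333, [47, 41, 54]), (339, [49, 44, 57]), (345, [51, 48, 59]), (351, [48, 44, 55])]
```

```bash
python3 -m jog '[[-0.3,[0,0,0],0],[-0.3,[0,0,0],0],[-0.3,[0,0,0],0],[-0.3,[0,0,-30],0],[-0.3,[0,0,-70],0],[-0.3,[0,0,-120],0],[-0.3,[-60,0,-120],0],[-0.3,[-120,0,-120],0],[-0.3,[-120,0,-120],0],[-0.3,[-120,0,-120],0]]'
sed -i 's/h\[...,1\]<45)&(h\[...,2\]>150)/h[...,1]<50)\&(h[...,2]>135)/; s/x0=0.2,x1=.9):/x0=0.2,x1=.9):\n    if 1: f=dict(f)/' h.py
python3 - <<'E'
from h import *
np.set_printoptions(precision=4,suppress=True)
S=grab('side','s8'); markers(S); T=grab('top'); markers(T)
W=grab('wrist','w8'); markers(W)
cv2.imwrite('pics/c8.png',np.hstack([cv2.resize(cv2.imread('pics/s8.png')[180:480,140:440],(400,400)),cv2.resize(cv2.imread('pics/w8.png')[:400,120:520],(400,400))]))
E
```

```text
t: 24.7
eef_pos: [0.5816, 0.0124, 0.2467]
ee_rot: [-3.142, -0.0, -1.429]
force: [0.0, 0.3, 1.1]
width: 0.0307
gripper_force: 0.0
marker mid [ 0.5353 -0.5173] white [-0.2387 -0.6098] red [ 1.3093 -0.4249] len 1.559074967760306 yaw of axis 6.81206706709436
marker mid [ 0.5353 -0.5173] white [-0.2387 -0.6098] red [ 1.3093 -0.4249] len 1.559074967760306 yaw of axis 6.81206706709436
marker mid [0.4248 0.0322] white [0.4055 0.0993] red [ 0.444  -0.0349] len 0.13958811665109666 yaw of axis -74.0208896458584
marker mid [0.5027 0.006 ] white [ 0.5049 -0.0662] red [0.5006 0.0783] len 0.14453469017245837 yaw of axis 91.72673587222972
marker mid [ 0.6126 -0.0972] white [ 0.6098 -0.1263] red [ 0.6155 -0.0681] len 0.05839085294385404 yaw of axis 84.4179621846866
marker mid [0.4252 0.0325] white [0.4132 0.0991] red [ 0.4373 -0.0341] len 0.1353376014580721 yaw of axis -79.77858354073955
marker mid [ 0.6057 -0.1149] white [ 0.6099 -0.1457] red [ 0.6015 -0.084 ] len 0.06224755592131357 yaw of axis 97.73705101915098
```

View pics/c8.png

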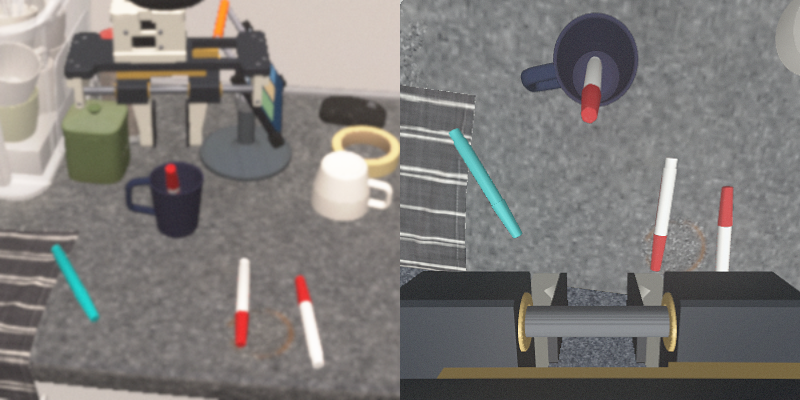

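Marker A stands in the mug, red up, leaning towards +y; the mug hasn't moved. Next is marker B.

```bash
python3 -c "
from h import *
rel([.5015,.0525,.10],-1.527);rel([.5015,.0525,.016],-1.527)"
```

```text
rel [-52.1  73.7 146.4] turn 0.096 or -3.046
rel [-52.1  73.7 230.4] turn 0.096 or -3.046
```

```bash
python3 -m jog '[[0,[-52,74,50],0.096],[0,[-52,74,100],0.096],[0,[-52,74,146],0.096],[0,[-52,74,190],0.096],[0,[-52,74,220],0.096],[0,[-52,74,230],0.096],[0,[-52,74,230],0.096],[0,[-52,74,230],0.096],[-1,[-52,74,230],0.096],[-1,[-52,74,230],0.096],[-1,[-52,74,230],0.096],[-1,[-52,74,230],0.096],[-1,[-52,74,200],0.096],[-1,[-52,74,150],0.096],[-1,[-52,74,90],0.096],[-1,[-52,74,30],0.096],[-1,[-52,74,30],0.096],[-1,[-52,74,30],0.096]]' 3
python3 -m jog '[[-1,[0,0,-62],0],[-1,[0,0,-40],0],[-1,[0,0,-20],0],[-1,[0,0,0],0],[-1,[0,0,-62],0],[-1,[0,0,-40],0],[-1,[0,0,-20],0],[-1,[0,0,0],0],[-1,[0,0,-62],0],[-1,[0,0,-40],0],[-1,[0,0,-20],0],[-1,[0,0,0],0],[-1,[0,0,-62],0],[-1,[0,0,-40],0],[-1,[0,0,-20],0],[-1,[0,0,0],0],[-1,[0,0,-62],0],[-1,[0,0,-40],0],[-1,[0,0,0],0],[-1,[0,0,0],0]]'
cat > sd.py <<'E'
from h import *
S=grab('side','sd'); W=grab('wrist','wd'); s=status.get_state();p=s['eef_pos']; y0=s['ee_rot'][2]
c=int(proj(S,[p-[0,0,.04]])[0][0])
for a in range(40,110,10):
    t=np.radians(a); ax=np.array([np.cos(y0)*np.cos(t),np.sin(y0)*np.cos(t),-np.sin(t)]); print(a,proj(S,[p-[0,0,.006]-ax*.022,p-[0,0,.006]+ax*.113]).round().tolist(),proj(W,[p-[0,0,.006]+ax*.113])[0].round().tolist())
q=proj(S,[p])[0]; r0=int(q[1])-20
for r in range(r0,r0+96,3): print(r,S['color'][r,c-3:c+4:3].tolist(),end=';')
E
python3 sd.py
```

```text
t: 27.1
eef_pos: [0.5006, 0.0533, 0.2164]
ee_rot: [3.142, 0.001, -1.526]
force: [0.1, -0.5, -0.6]
width: 0.0142
gripper_force: 3.0
t: 29.6
eef_pos: [0.4985, 0.0522, 0.2127]
ee_rot: [3.133, -0.003, -1.526]
force: [-0.3, -0.2, 0.5]
width: 0.0141
gripper_force: 3.0
40 [[323.0, 321.0], [324.0, 324.0]] [315.0, 124.0]
50 [[323.0, 318.0], [324.0, 337.0]] [315.0, 146.0]
60 [[323.0, 315.0], [323.0, 350.0]] [315.0, 169.0]
70 [[323.0, 313.0], [322.0, 362.0]] [315.0, 192.0]
80 [[323.0, 310.0], [322.0, 374.0]] [315.0, 215.0]
90 [[323.0, 308.0], [321.0, 384.0]] [315.0, 238.0]
100 [[324.0, 307.0], [321.0, 393.0]] [315.0, 261.0]
298 [[97, 90, 89], [116, 118, 123], [122, 125, 133]];301 [[97, 90, 88], [113, 117, 120], [119, 123, 128]];304 [[90, 85, 83], [111, 114, 117], [123, 126, 132]];307 [[84, 78, 77], [135, 103, 108], [223, 90, 94]];310 [[78, 73, 70], [202, 78, 79], [248, 61, 60]];313 [[81, 75, 69], [159, 62, 61], [233, 57, 54]];316 [[78, 74, 71], [147, 58, 55], [172, 49, 47]];319 [[81, 73, 69], [151, 59, 57], [166, 48, 43]];322 [[80, 71, 67], [147, 47, 45], [164, 45, 44]];325 [[79, 68, 64], [148,
[... 514 characters left out ...]
], [144, 47, 47], [153, 41, 42]];358 [[135, 126, 125], [146, 56, 55], [155, 44, 41]];361 [[137, 132, 130], [151, 127, 124], [160, 101, 95]];364 [[129, 124, 118], [149, 141, 136], [162, 154, 149]];367 [[139, 131, 129], [139, 131, 129], [166, 158, 150]];370 [[137, 129, 128], [135, 130, 127], [148, 141, 138]];373 [[143, 138, 135], [132, 125, 121], [130, 124, 120]];376 [[145, 138, 135], [139, 131, 131], [138, 132, 129]];379 [[136, 129, 127], [133, 127, 124], [131, 126, 123]];382 [[123, 118, 115], [132, 127, 124], [132, 126, 125]];385 [[121, 114, 113], [127, 121, 119], [129, 125, 120]];388 [[136, 130, 127], [130, 125, 122], [127, 122, 118]];391 [[138, 133, 130], [130, 125, 121], [119, 114, 111]];
```

B tilts about 76°. I'll turn the tool nearly half way so B leans opposite to A, beside it.

```bash
python3 -c "
from h import *
print(status.get_state()['q'])
rel([.6224,-.1554,.28],-4.45)"
```

```text
[ 4.96404346e-01  9.50836637e-02 -3.92959321e-01  6.54543035e-04
 -1.08492826e+00 -4.51403649e-01]
rel [ 213.7 -111.8  -63.6] turn 2.925 or -0.217
```

```bash
python3 -c "
from h import *
rel([.6250,-.1545,.28],-4.35)"
python3 -m jog '[[-1,[0,0,-25],0],[-1,[0,0,-50],0.1],[-1,[0,0,-64],0.25],[-1,[10,-5,-64],0.4],[-1,[25,-12,-64],0.57],[-1,[40,-20,-64],0.74],[-1,[55,-28,-64],0.91],[-1,[70,-36,-64],1.08],[-1,[85,-44,-64],1.25],[-1,[100,-52,-64],1.42],[-1,[115,-60,-64],1.59],[-1,[130,-68,-64],1.76],[-1,[145,-76,-64],1.93],[-1,[160,-84,-64],2.1],[-1,[175,-92,-64],2.27],[-1,[190,-100,-64],2.44],[-1,[202,-106,-64],2.6],[-1,[212,-112,-64],2.76],[-1,[213,-114,-64],2.825],[-1,[213,-114,-64],2.825]]'
python3 sd.py | head -8
python3 - <<'E'
from h import *
rel([.6250,-.1545,.28],-4.35)
a=cv2.imread('pics/wd.png')[60:360,200:440]; b=cv2.imread('pics/sd.png')[130:380,170:370]
cv2.imwrite('pics/c9.png',np.hstack([cv2.resize(a,(400,500)),cv2.resize(b,(400,500))]))
E
```

```text
rel [ 212.9 -114.4  -63.6] turn 2.825 or -0.317
t: 32.2
eef_pos: [0.625, -0.1547, 0.2817]
ee_rot: [3.141, 0.001, 1.933]
force: [0.1, 0.1, 0.7]
width: 0.0141
gripper_force: 3.0
40 [[255.0, 191.0], [269.0, 271.0]] [317.0, 118.0]
50 [[255.0, 190.0], [268.0, 273.0]] [317.0, 142.0]
60 [[255.0, 190.0], [266.0, 274.0]] [317.0, 165.0]
70 [[256.0, 190.0], [264.0, 272.0]] [317.0, 188.0]
80 [[256.0, 190.0], [262.0, 269.0]] [317.0, 211.0]
90 [[257.0, 191.0], [259.0, 264.0]] [317.0, 234.0]
100 [[257.0, 192.0], [257.0, 257.0]] [317.0, 257.0]
179 [[200, 187, 181], [201, 191, 183], [156, 145, 142]];182 [[195, 185, 179], [200, 190, 183], [137, 129, 122]];185 [[171, 160, 154], [202, 191, 183], [137, 129, 123]];188 [[164, 132, 128], [209, 162, 155], [147, 109, 106]];191 [[176, 52, 50], [219, 56, 55], [157, 49, 45]];194 [[167, 47, 47], [211, 51, 46], [176, 49, 51]];197 [[162, 48, 46], [210, 49, 44], [179, 48, 45]];200 [[157, 52, 51], [210, 54, 48], [189, 52, 49]];203 [[143, 54, 52], [208, 51, 49], [188, 49, 47]];206 [[139, 52, 55], [203, 49, 46], [190, 49, 46]];209 [[137, 58, 57], [200, 48, 48], [189, 4
[... 517 characters left out ...]
7, 161], [179, 169, 162], [219, 207, 199]];242 [[156, 148, 145], [176, 167, 160], [212, 202, 194]];245 [[126, 119, 115], [158, 149, 143], [206, 197, 188]];248 [[126, 118, 112], [147, 139, 134], [200, 190, 182]];251 [[117, 112, 108], [139, 132, 127], [197, 187, 180]];254 [[121, 114, 112], [136, 132, 125], [191, 181, 173]];257 [[122, 115, 110], [127, 122, 117], [183, 173, 166]];260 [[118, 111, 108], [125, 119, 116], [178, 170, 161]];263 [[126, 122, 117], [125, 120, 116], [170, 161, 154]];266 [[121, 118, 112], [120, 115, 112], [155, 149, 143]];269 [[123, 119, 115], [122, 118, 114], [161, 153, 148]];272 [[118, 114, 110], [118, 112, 110], [134, 126, 122]];rel [-0.2  0.2  1.4] turn 0.001 or -3.141
```

View pics/c9.png

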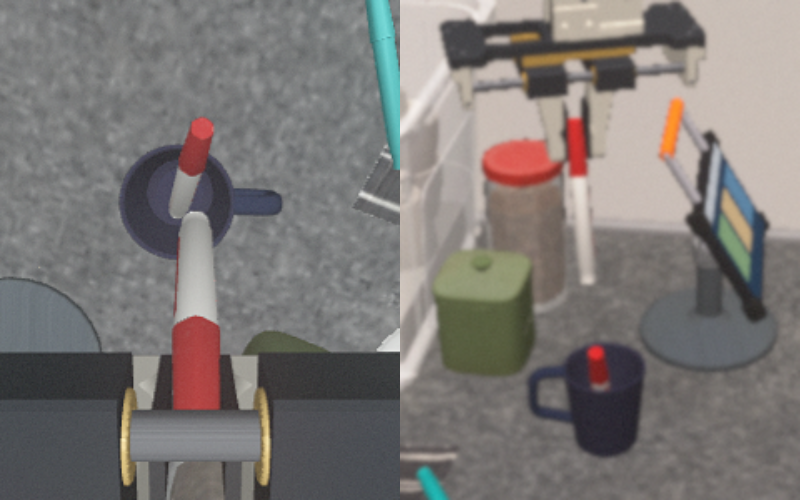

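Tip at wrist px (316,189); mug centre about (306,181), with A leaning away to the right. I'll shift B to the free left side and lower it.

```bash
python3 -m jog '[[-1,[-2,-8,0],0],[-1,[-4.5,-16,0],0],[-1,[-4.5,-23,10],0],[-1,[-4.5,-23,30],0],[-1,[-4.5,-23,50],0],[-1,[-4.5,-23,70],0],[-1,[-4.5,-23,85],0],[-1,[-4.5,-23,95],0],[-1,[-4,-23,105],0],[-1,[-3,-23,115],0],[-1,[-3,-23,115],0]]'
python3 - <<'E'
from h import *
f=grab('wrist'); m=redm(f); h=hsv(f).astype(int)
print('red',[(rect(b)[0].round().tolist(),np.round(rect(b)[2])) for b in blobs(m)])
w=(h[...,1]<50)&(h[...,2]>135); w=cv2.morphologyEx(w.astype(np.uint8),cv2.MORPH_OPEN,np.ones((3,3)))>0; w[270:]=0
print('white',[(rect(b)[0].round().tolist(),np.round(rect(b)[2]),int(b.sum())) for b in blobs(w,60)])
print(proj(f,[[.6023,-.129,.082],[.6023+.033,-.129,.082],[.6023,-.129+.033,.082]]).round(0).tolist())
E
```

```text
t: 33.67
eef_pos: [0.6037, -0.1652, 0.1648]
ee_rot: [-3.14, -0.001, 1.932]
force: [-0.5, -0.4, -0.1]
width: 0.0139
gripper_force: 3.0
red [([[375.0, 119.0], [346.0, 171.0]], array([23., 59.])), ([[318.0, 250.0], [318.0, 305.0]], array([27., 55.]))]
white [([[211.0, 10.0], [173.0, 14.0]], array([19., 38.]), 359), ([[295.0, 11.0], [320.0, 14.0]], array([22., 25.]), 353), ([[344.0, 4.0], [322.0, 4.0]], array([ 8., 22.]), 127), ([[466.0, 3.0], [443.0, 20.0]], array([12., 29.]), 175), ([[487.0, 0.0], [477.0, 16.0]], array([10., 19.]), 132), ([[560.0, -1.0], [557.0, 13.0]], array([11., 15.]), 122), ([[582.0, 2.0], [640.0, 25.0]], array([ 9., 63.]), 421), ([[597.0, -0.0], [639.0, 16.0]], array([ 7., 45.]), 250), ([[156.0, 5.0], [165.0, 22.0]], array([11., 19.]), 169), ([[529.0, 5.0], [529.0, 19.0]], array([ 8., 14.]), 106), ([[130.0, 7.0], [136.0, 26.0]], array([ 7., 20.]), 109), ([[382.0, 6.0], [382.0, 22.0]], array([13., 16.]), 163), ([[80.0, 18.0], [80.0, 26.0]], array([7., 8.]), 62), ([[493.0, 34.0], [453.0, 40.0]], array([28., 41.]), 604), ([[538.0, 25.0], [538.0, 33.0]], array([8., 8.
[... 5700 characters left out ...]
[[582.0, 250.0], [555.0, 250.0]], array([17., 27.]), 254), ([[167.0, 247.0], [167.0, 257.0]], array([ 6., 10.]), 64), ([[454.0, 247.0], [455.0, 264.0]], array([ 8., 17.]), 99), ([[296.0, 258.0], [286.0, 258.0]], array([ 6., 10.]), 68), ([[508.0, 262.0], [543.0, 262.0]], array([13., 35.]), 200), ([[276.0, 259.0], [280.0, 270.0]], array([ 8., 12.]), 75), ([[360.0, 260.0], [374.0, 266.0]], array([ 5., 15.]), 67), ([[601.0, 257.0], [590.0, 266.0]], array([ 7., 14.]), 72), ([[597.0, 265.0], [631.0, 265.0]], array([ 8., 34.]), 151), ([[503.0, 266.0], [485.0, 266.0]], array([ 6., 18.]), 95), ([[545.0, 266.0], [568.0, 266.0]], array([ 6., 23.]), 104)]
[[334.0, 200.0], [378.0, 217.0], [352.0, 154.0]]
```

```bash
python3 -m jog '[[-1,[3,0,8],0],[-1,[7,0,16],0],[-1,[11,0,24],0],[-1,[14,0,30],0],[-1,[16,0,35],0],[-1,[16,0,35],0],[-1,[16,0,35],0]]'
python3 - <<'E'
from h import *
f=grab('wrist'); print('red',[(rect(b)[0].round().tolist(),np.round(rect(b)[2])) for b in blobs(redm(f))])
S=grab('side');print('red side',[(rect(b)[0].round().tolist(),np.round(rect(b)[2])) for b in blobs(redm(S))])
p=status.get_state()['eef_pos']; print(proj(S,[p-[0,0,.006],[.6023,-.129,.082]]).round(0).tolist())
E
```

```text
t: 34.6
eef_pos: [0.5985, -0.1504, 0.1307]
ee_rot: [3.141, 0.0, 1.932]
force: [-0.3, 1.0, 0.1]
width: 0.014
gripper_force: 3.0
red [([[167.0, 2.0], [150.0, 2.0]], array([ 5., 17.])), ([[386.0, 153.0], [350.0, 204.0]], array([27., 62.])), ([[318.0, 250.0], [318.0, 305.0]], array([27., 55.]))]
red side [([[7.0, 137.0], [31.0, 170.0]], array([ 6., 41.])), ([[33.0, 174.0], [42.0, 192.0]], array([ 5., 20.])), ([[250.0, 212.0], [212.0, 212.0]], array([20., 38.])), ([[276.0, 272.0], [276.0, 297.0]], array([ 8., 25.])), ([[267.0, 303.0], [269.0, 320.0]], array([ 8., 17.])), ([[363.0, 387.0], [368.0, 405.0]], array([ 8., 18.]))]
[[275.0, 284.0], [271.0, 312.0]]
```

```bash
python3 -m jog '[[-0.3,[0,0,0],0],[-0.3,[0,0,0],0],[-0.3,[0,0,0],0],[-0.3,[0,0,-30],0],[-0.3,[0,0,-80],0],[-0.3,[0,0,-140],0],[-0.3,[-60,0,-140],0],[-0.3,[-60,0,-140],0],[-0.3,[-60,0,-140],0]]'
python3 - <<'E'
from h import *
S=grab('side','s10');print('red side',[(rect(b)[0].round().tolist(),np.round(rect(b)[2])) for b in blobs(redm(S))])
T=grab('top','t10');print('red top',[(rect(b)[0].round().tolist(),np.round(rect(b)[2])) for b in blobs(redm(T))]); print(proj(T,[[.6023,-.129,.082]]))
W=grab('wrist','w10');print('red wr',[(rect(b)[0].round().tolist(),np.round(rect(b)[2])) for b in blobs(redm(W))])
print(proj(W,[[.6023,-.129,.082]]))
h=hsv(W).astype(int); m=(h[...,0]>108)&(h[...,0]<140)&(h[...,1]>50)&(h[...,2]<140)
for b in blobs(m,400): ys,xs=np.nonzero(b); print('navy',xs.min(),xs.max(),ys.min(),ys.max(),b.sum())
print(status.get_state()['width'])
E
```

```text
t: 35.83
eef_pos: [0.6193, -0.2068, 0.2699]
ee_rot: [-3.141, -0.001, 1.931]
force: [0.6, 0.4, -0.3]
width: 0.0308
gripper_force: 0.0
red side [([[7.0, 137.0], [32.0, 169.0]], array([ 6., 41.])), ([[35.0, 172.0], [41.0, 195.0]], array([ 7., 24.])), ([[250.0, 212.0], [212.0, 212.0]], array([20., 38.])), ([[274.0, 273.0], [276.0, 298.0]], array([ 7., 25.])), ([[266.0, 303.0], [268.0, 320.0]], array([ 7., 17.])), ([[363.0, 387.0], [368.0, 405.0]], array([ 8., 19.]))]
red top [([[419.0, 149.0], [391.0, 149.0]], array([26., 28.])), ([[385.0, 156.0], [409.0, 171.0]], array([ 8., 29.])), ([[284.0, 206.0], [270.0, 206.0]], array([ 7., 14.])), ([[315.0, 203.0], [305.0, 211.0]], array([ 7., 12.])), ([[252.0, 284.0], [233.0, 286.0]], array([ 6., 19.])), ([[358.0, 406.0], [367.0, 410.0]], array([ 9., 10.]))]
[[295.19185767 208.11877644]]
red wr [([[354.0, 70.0], [344.0, 98.0]], array([15., 29.])), ([[317.0, 153.0], [317.0, 189.0]], array([14., 36.]))]
[[328.89794162 136.07510657]]
0.03068051517948831
```

Both A (leaning +y) and B (leaning -y) stand in the mug. I estimate their axes before choosing C's slot, and re-measure C.

```bash
python3 - <<'E'
from h import *
np.set_printoptions(precision=4,suppress=True)
S=grab('side');T=grab('top');M=np.array([.6023,-.129,0])
for n,a,b,c in(('A',[270,206],[266,303],[284,206]),('B',[315,203],[274,273],[305,211])):
    p,e=tri(T,[a],S,[b]); print(n,'top',(p-M).round(4),e)
    d=onplane(T,[c],p[2]-.03)[0]-p; d=d[:2]/np.linalg.norm(d[:2])
    sl=np.sqrt(max(0,1-((p[2]-.012)/.135)**2)); print(' lean deg',np.degrees(np.arcsin(sl)),'tip rel',p[:2]-M[:2]+d*.135*sl)
markers(S);markers(T)
E
```

```text
A top [-0.0022  0.0499  0.1368] 0.003181249424793318
 lean deg 22.43810873714245 tip rel [ 0.0034 -0.0013]
B top [ 0.003  -0.0425  0.1341] 0.004593042545474666
 lean deg 25.25308729686544 tip rel [-0.0244  0.0081]
marker mid [ 0.5353 -0.5173] white [-0.2387 -0.6098] red [ 1.3093 -0.4249] len 1.559074967760306 yaw of axis 6.81206706709436
marker mid [ 0.5353 -0.5173] white [-0.2387 -0.6098] red [ 1.3093 -0.4249] len 1.559074967760306 yaw of axis 6.81206706709436
marker mid [ 0.6186 -0.2751] white [ 0.602  -0.1893] red [ 0.6352 -0.3609] len 0.1747966745985019 yaw of axis -79.06940171894082
marker mid [ 0.6174 -0.2245] white [ 0.6099 -0.1873] red [ 0.625  -0.2618] len 0.0759387091324234 yaw of axis -78.54370132460254
marker mid [0.4237 0.0308] white [0.4113 0.1017] red [ 0.4361 -0.0401] len 0.1439530371147066 yaw of axis -80.06876241972289
marker mid [ 0.6815 -0.2851] white [ 0.6436 -0.1804] red [ 0.7193 -0.3898] len 0.22264331493638922 yaw of axis -70.14435789245702
marker mid [ 0.604  -0.1075] white [ 0.5955 -0.1479] red [ 0.6125 -0.0671] len 0.08258587203833263 yaw of axis 78.11916978259795
marker mid [ 0.605  -0.1405] white [ 0.6013 -0.106 ] red [ 0.6086 -0.175 ] len 0.06939801150837843 yaw of axis -84.002472308621
marker mid [0.4294 0.0115] white [0.4206 0.057 ] red [ 0.4382 -0.0339] len 0.09258442695268991 yaw of axis -79.05699075396264
```

A: tip near mug centre, top at +y. B: top at -y. The +x side is free for C. I'll go to C.

```bash
python3 -c "
from h import *
rel([.4332,-.012,.2],-1.393)"
```

```text
rel [ 247.3 -105.5   70.6] turn -2.957 or 0.185
```

```bash
python3 -m jog '[[0,[20,-10,0],-0.17],[0,[40,-20,0],-0.34],[0,[60,-30,0],-0.51],[0,[80,-40,0],-0.68],[0,[100,-50,0],-0.85],[0,[120,-60,0],-1.02],[0,[140,-70,0],-1.2],[0,[160,-80,0],-1.38],[0,[180,-90,0],-1.56],[0,[200,-100,0],-1.74],[0,[220,-105,0],-1.92],[0,[247,-105.5,20],-2.1],[0,[247,-105.5,40],-2.28],[0,[247,-105.5,60],-2.46],[0,[247,-105.5,70],-2.64],[0,[247,-105.5,70],-2.82],[0,[247,-105.5,70],-2.957],[0,[247,-105.5,70],-2.957],[0,[247,-105.5,70],-2.957]]' 3
python3 - <<'E'
from h import *
np.set_printoptions(precision=4,suppress=True)
W=grab('wrist');S=grab('side'); markers(S)
print('red wr',[(rect(b)[0].round().tolist(),np.round(rect(b)[2])) for b in blobs(redm(W))])
for b in blobs(redm(W)): print(onplane(W,rect(b)[0],.0085))
rel([.4332,-.012,.016],-1.393)
E
```

```text
t: 38.45
eef_pos: [0.4335, -0.0126, 0.2007]
ee_rot: [-3.141, 0.0, -1.396]
force: [0.7, -0.1, 0.7]
width: 0.0435
gripper_force: 0.0
marker mid [ 0.5353 -0.5173] white [-0.2387 -0.6098] red [ 1.3093 -0.4249] len 1.559074981646213 yaw of axis 6.81206712908939
marker mid [ 0.5353 -0.5173] white [-0.2387 -0.6098] red [ 1.3093 -0.4249] len 1.559074981646213 yaw of axis 6.81206712908939
marker mid [ 0.5353 -0.5173] white [-0.2387 -0.6098] red [ 1.3093 -0.4249] len 1.559074981646213 yaw of axis 6.81206712908939
marker mid [ 0.6176 -0.2751] white [ 0.6047 -0.1891] red [ 0.6305 -0.3612] len 0.1740599305686348 yaw of axis -81.48015328688423
marker mid [ 0.6183 -0.2277] white [ 0.6244 -0.2672] red [ 0.6122 -0.1882] len 0.07997250651626073 yaw of axis 98.82796292902557
marker mid [ 0.429  -0.0209] white [ 0.4295 -0.0447] red [0.4286 0.0029] len 0.047669745030502746 yaw of axis 91.1109037149363
red wr [([[109.0, 1.0], [93.0, 1.0]], array([ 2., 16.])), ([[123.0, 2.0], [156.0, 45.0]], array([ 4., 55.])), ([[147.0, 61.0], [118.0, 80.0]], array([ 3., 34.])), ([[107.0, 74.0], [56.0, 108.0]], array([30., 61.])), ([[318.0, 196.0], [318.0, 219.0]], array([11., 23.]))]
[[ 0.6441 -0.1702  0.0085]
 [ 0.6576 -0.1676  0.0085]]
[[ 0.6325 -0.1716  0.0085]
 [ 0.603  -0.1435  0.0085]]
[[ 0.6111 -0.1286  0.0085]
 [ 0.636  -0.1083  0.0085]]
[[ 0.6464 -0.1119  0.0085]
 [ 0.693  -0.0739  0.0085]]
[[ 0.4368 -0.0349  0.0085]
 [ 0.4327 -0.0113  0.0085]]
rel [ -0.8   0.2 184.6] turn -0.003 or 3.139
```

```bash
python3 -m jog '[[0,[-1,0,50],0],[0,[-1,0,100],0],[0,[-1,0,150],0],[0,[-1,0,175],0],[0,[-1,0,184],0],[0,[-1,0,184],0],[0,[-1,0,184],0],[-1,[-1,0,184],0],[-1,[-1,0,184],0],[-1,[-1,0,184],0],[-1,[-1,0,184],0],[-1,[-1,0,150],0],[-1,[-1,0,100],0],[-1,[-1,0,40],0],[-1,[-1,0,-20],0],[-1,[-1,0,-20],0]]' 3
python3 -m jog '[[-1,[0,0,-62],0],[-1,[0,0,-40],0],[-1,[0,0,-20],0],[-1,[0,0,0],0],[-1,[0,0,-62],0],[-1,[0,0,-40],0],[-1,[0,0,-20],0],[-1,[0,0,0],0],[-1,[0,0,-62],0],[-1,[0,0,-40],0],[-1,[0,0,-20],0],[-1,[0,0,0],0],[-1,[0,0,-62],0],[-1,[0,0,-40],0],[-1,[0,0,-20],0],[-1,[0,0,0],0],[-1,[0,0,-62],0],[-1,[0,0,-40],0],[-1,[0,0,0],0],[-1,[0,0,0],0]]'
cat > sc.py <<'E'
from h import *
S=grab('side','sc'); s=status.get_state();p=s['eef_pos']-[0,0,.006]; y0=s['ee_rot'][2]
h=hsv(S).astype(int); q=proj(S,[p])[0]; print('grip',q)
m=redm(S)|((h[...,1]<60)&(h[...,2]>170)); 
for b in blobs(redm(S)):
    e,c,z=rect(b)
    if np.hypot(*(c[0]-q))<70: print('red',e.round().tolist(),np.round(z))
for a in range(30,111,10):
    t=np.radians(a); ax=-np.array([np.cos(y0)*np.cos(t),np.sin(y0)*np.cos(t),np.sin(t)]); print(a,proj(S,[p-ax*.022,p+ax*.023,p+ax*.113]).round().tolist())
E
python3 sc.py
```

```text
t: 40.55
eef_pos: [0.4359, -0.0111, 0.2254]
ee_rot: [-3.132, 0.001, -1.393]
force: [-0.4, -1.1, -1.2]
width: 0.0142
gripper_force: 3.0
t: 43.05
eef_pos: [0.4312, -0.0125, 0.2179]
ee_rot: [3.135, -0.001, -1.394]
force: [0.4, -0.8, 1.0]
width: 0.0139
gripper_force: 3.0
grip [375.16836108 294.57038769]
red [[378.0, 281.0], [378.0, 311.0]] [ 9. 30.]
30 [[373.0, 281.0], [377.0, 310.0], [385.0, 372.0]]
40 [[374.0, 280.0], [377.0, 310.0], [382.0, 375.0]]
50 [[374.0, 279.0], [376.0, 311.0], [380.0, 375.0]]
60 [[375.0, 279.0], [376.0, 311.0], [377.0, 373.0]]
70 [[375.0, 279.0], [375.0, 310.0], [375.0, 369.0]]
80 [[376.0, 280.0], [375.0, 309.0], [372.0, 363.0]]
90 [[376.0, 282.0], [374.0, 308.0], [370.0, 355.0]]
100 [[377.0, 283.0], [374.0, 306.0], [368.0, 346.0]]
110 [[377.0, 286.0], [373.0, 304.0], [366.0, 336.0]]
```

```bash
python3 -c "
from h import *
rel([.643,-.141,.28],0)"
```

```text
rel [ 163.8 -184.4  -60.2] turn -1.394 or 1.748
```

```bash
python3 -m jog '[[-1,[0,0,-20],0],[-1,[0,0,-45],-0.08],[-1,[5,-6,-62],-0.2],[-1,[15,-18,-62],-0.32],[-1,[30,-34,-62],-0.44],[-1,[45,-51,-62],-0.56],[-1,[60,-68,-62],-0.68],[-1,[75,-85,-62],-0.8],[-1,[90,-102,-62],-0.92],[-1,[105,-119,-62],-1.04],[-1,[120,-136,-62],-1.16],[-1,[135,-152,-62],-1.26],[-1,[148,-167,-62],-1.34],[-1,[158,-178,-62],-1.394],[-1,[164,-184.5,-60],-1.394],[-1,[164,-184.5,-60],-1.394],[-1,[164,-184.5,-60],-1.394]]'
python3 sc.py; python3 - <<'E'
from h import *
S=grab('side'); s=status.get_state(); q=proj(S,[s['eef_pos']])[0].astype(int); h=hsv(S).astype(int)
for r in range(q[1]+14,q[1]+75,6): print(r,S['color'][r,q[0]-10:q[0]+40,:2].astype(int).ptp(1).tolist() if 0 else h[r,q[0]-6:q[0]+40:2,2].tolist())
E
```

```text
t: 45.22
eef_pos: [0.6436, -0.1406, 0.281]
ee_rot: [-3.142, -0.0, -0.0]
force: [-0.6, 0.3, -0.3]
width: 0.0139
gripper_force: 3.0
grip [243.6077078  206.86473861]
red [[219.0, 205.0], [234.0, 226.0]] [23. 26.]
red [[253.0, 207.0], [253.0, 219.0]] [ 6. 12.]
30 [[231.0, 200.0], [256.0, 214.0], [305.0, 242.0]]
40 [[233.0, 198.0], [255.0, 216.0], [298.0, 250.0]]
50 [[234.0, 197.0], [253.0, 217.0], [290.0, 257.0]]
60 [[236.0, 196.0], [251.0, 218.0], [280.0, 262.0]]
70 [[238.0, 195.0], [249.0, 219.0], [270.0, 265.0]]
80 [[241.0, 194.0], [247.0, 220.0], [258.0, 267.0]]
90 [[243.0, 194.0], [244.0, 220.0], [247.0, 267.0]]
100 [[245.0, 195.0], [242.0, 219.0], [235.0, 266.0]]
110 [[248.0, 195.0], [239.0, 219.0], [224.0, 263.0]]
217 [154, 149, 147, 138, 136, 135, 146, 161, 179, 191, 198, 190, 197, 199, 198, 198, 200, 198, 199, 198, 198, 196, 198]
223 [146, 148, 144, 141, 135, 132, 134, 124, 166, 200, 219, 228, 215, 196, 199, 198, 197, 199, 199, 198, 198, 200, 197]
229 [140, 131, 125, 128, 125, 126, 124, 133, 190, 166, 169, 196, 214, 219, 210, 195, 200, 197, 199, 198, 197, 197, 196]
235 [135, 127
[... 245 characters left out ...]
 112, 112, 111, 110, 111, 121, 117, 119, 119, 122, 126, 126, 138, 161, 180, 189, 185, 154, 125, 123]
253 [133, 125, 114, 108, 112, 104, 104, 110, 120, 122, 124, 120, 116, 119, 115, 111, 113, 132, 157, 170, 182, 174, 149]
259 [130, 129, 119, 115, 114, 110, 109, 110, 120, 115, 115, 125, 124, 118, 122, 115, 114, 114, 115, 130, 152, 171, 194]
265 [120, 131, 120, 115, 113, 112, 108, 107, 118, 119, 117, 120, 119, 112, 115, 113, 112, 108, 103, 109, 112, 120, 126]
271 [120, 120, 112, 109, 110, 106, 106, 109, 117, 115, 115, 114, 122, 125, 116, 112, 110, 106, 113, 115, 115, 107, 116]
277 [116, 128, 119, 110, 108, 116, 133, 140, 129, 112, 111, 108, 114, 113, 114, 116, 118, 157, 213, 218, 186, 126, 114]
```

C is only about 56° raised. More bobbing here, above the mug.

```bash
python3 -m jog '[[-1,[0,0,-62],0],[-1,[0,0,-40],0],[-1,[0,0,-20],0],[-1,[0,0,0],0],[-1,[0,0,-62],0],[-1,[0,0,-40],0],[-1,[0,0,-20],0],[-1,[0,0,0],0],[-1,[0,0,-62],0],[-1,[0,0,-40],0],[-1,[0,0,-20],0],[-1,[0,0,0],0],[-1,[0,0,-62],0],[-1,[0,0,-40],0],[-1,[0,0,-20],0],[-1,[0,0,0],0],[-1,[0,0,-62],0],[-1,[0,0,-40],0],[-1,[0,0,0],0],[-1,[0,0,0],0]]'
cat > row.py <<'E'
from h import *
S=grab('side'); s=status.get_state(); p=s['eef_pos']-[0,0,.006]; q=proj(S,[p])[0].astype(int); v=hsv(S)[...,2].astype(int)
for r in range(q[1]+18,q[1]+76,6): print(r,v[r,q[0]-6:q[0]+44:2].tolist())
for a in range(40,100,10):
    t=np.radians(a); y0=s['ee_rot'][2]; ax=-np.array([np.cos(y0)*np.cos(t),np.sin(y0)*np.cos(t),np.sin(t)]); print(a,proj(S,[p+ax*.08,p+ax*.113]).round().tolist())
print(q,s['eef_pos'],s['width'])
E
python3 row.py
```

```text
t: 47.82
eef_pos: [0.642, -0.1403, 0.2779]
ee_rot: [-3.141, 0.006, 0.0]
force: [0.1, -0.5, -0.0]
width: 0.0138
gripper_force: 3.0
225 [143, 139, 135, 129, 128, 124, 133, 162, 194, 212, 213, 196, 190, 196, 199, 200, 197, 200, 198, 197, 198, 198, 197, 199, 199]
231 [139, 130, 122, 122, 123, 119, 123, 112, 148, 183, 200, 205, 187, 191, 199, 197, 197, 200, 199, 199, 199, 196, 199, 197, 196]
237 [135, 126, 119, 118, 119, 113, 111, 100, 154, 154, 174, 191, 194, 184, 188, 197, 197, 196, 196, 195, 195, 196, 196, 198, 199]
243 [125, 122, 115, 110, 111, 112, 108, 122, 137, 141, 135, 162, 184, 184, 176, 152, 152, 159, 160, 162, 163, 165, 165, 172, 172]
249 [127, 120, 113, 116, 117, 111, 105, 110, 121, 118, 112, 122, 154, 172, 174, 171, 145, 128, 124, 121, 119, 122, 124, 123, 117]
255 [127, 122, 114, 112, 113, 107, 100, 108, 118, 116, 127, 126, 120, 142, 162, 163, 163, 139, 115, 115, 113, 107, 115, 119, 118]
261 [134, 133, 118, 108, 115, 112, 106, 109, 118, 119, 126, 128, 124, 119, 137, 151, 157, 155, 131, 107, 109, 107, 117, 128, 120]
267 [121, 126, 122, 115, 111, 107, 108, 108, 118, 116, 115, 114, 111, 111, 113, 131, 161, 180, 178, 132, 109, 115, 125, 119, 116]
273 [118, 118, 113, 111, 111, 111, 108, 112, 126, 119, 121, 117, 120, 118, 115, 115, 119, 144, 179, 188, 165, 117, 113, 112, 109]
279 [110, 120, 119, 110, 117, 130, 145, 142, 124, 108, 107, 111, 114, 113, 111, 109, 103, 149, 209, 216, 193, 139, 116, 117, 113]
40 [[283.0, 238.0], [299.0, 250.0]]
50 [[277.0, 243.0], [290.0, 257.0]]
60 [[270.0, 247.0], [280.0, 262.0]]
70 [[262.0, 249.0], [270.0, 266.0]]
80 [[254.0, 251.0], [259.0, 268.0]]
90 [[246.0, 251.0], [247.0, 268.0]]
[243 207] [ 0.64324553 -0.14073358  0.28034173] 0.013867098816531477
```

```bash
python3 -m jog '[[-1,[0,0,-62],0],[-1,[0,0,-30],0],[-1,[0,0,0],0],[-1,[0,0,-62],0],[-1,[0,0,-30],0],[-1,[0,0,0],0],[-1,[0,0,-62],0],[-1,[0,0,-30],0],[-1,[0,0,0],0],[-1,[0,0,-62],0],[-1,[0,0,-30],0],[-1,[0,0,0],0],[-1,[0,0,-62],0],[-1,[0,0,-30],0],[-1,[0,0,0],0],[-1,[0,0,-62],0],[-1,[0,0,-30],0],[-1,[0,0,0],0],[-1,[0,0,0],0]]'
python3 row.py | sed -n '3,8p;14,17p'
```

```text
t: 50.25
eef_pos: [0.6434, -0.1408, 0.2804]
ee_rot: [3.141, 0.002, 0.0]
force: [-0.2, 0.0, 0.7]
width: 0.014
gripper_force: 3.0
236 [133, 127, 124, 120, 115, 111, 117, 156, 183, 187, 179, 179, 192, 195, 196, 193, 197, 197, 197, 199, 199, 198, 197, 200, 197]
242 [130, 121, 117, 110, 112, 109, 109, 122, 163, 180, 176, 160, 158, 165, 168, 169, 172, 175, 172, 175, 177, 177, 181, 180, 183]
248 [126, 120, 115, 115, 115, 107, 107, 112, 140, 165, 172, 162, 145, 129, 130, 129, 126, 127, 122, 123, 122, 121, 125, 119, 116]
254 [131, 127, 113, 110, 113, 109, 105, 109, 126, 148, 163, 162, 151, 128, 110, 110, 109, 115, 110, 110, 115, 111, 120, 118, 114]
260 [133, 134, 119, 112, 110, 112, 109, 109, 121, 125, 146, 154, 153, 139, 122, 113, 113, 108, 108, 105, 111, 108, 115, 125, 120]
266 [122, 131, 125, 113, 112, 111, 105, 108, 115, 120, 130, 159, 171, 165, 133, 111, 109, 108, 106, 111, 110, 113, 123, 121, 118]
70 [[262.0, 248.0], [269.0, 265.0]]
80 [[254.0, 250.0], [258.0, 267.0]]
90 [[246.0, 250.0], [246.0, 267.0]]
[243 206] [ 0.64417248 -0.14098736  0.28201898] 0.013807452375906797
```

C at 75° now. Lower it at the mug's +x side.

```bash
python3 -m jog '[[-1,[0,-3,15],0],[-1,[0,-3,35],0],[-1,[0,-3,55],0],[-1,[0,-3,75],0],[-1,[0,-3,90],0],[-1,[0,-3,102],0],[-1,[-1,-3,114],0],[-1,[-2,-3,124],0],[-1,[-3,-3,132],0],[-1,[-3,-3,132],0]]'
python3 -c "
from h import *
S=grab('side');print('red side',[(rect(b)[0].round().tolist(),np.round(rect(b)[2])) for b in blobs(redm(S))])
print(proj(S,[status.get_state()['eef_pos']-[0,0,.006]]))"
```

```text
t: 51.55
eef_pos: [0.6405, -0.1378, 0.148]
ee_rot: [3.142, 0.001, 0.0]
force: [0.4, 0.2, -0.4]
width: 0.0143
gripper_force: 3.0
red side [([[7.0, 137.0], [32.0, 169.0]], array([ 6., 41.])), ([[35.0, 179.0], [42.0, 192.0]], array([ 5., 14.])), ([[211.0, 214.0], [224.0, 220.0]], array([ 5., 14.])), ([[276.0, 273.0], [276.0, 298.0]], array([ 7., 25.])), ([[258.0, 282.0], [255.0, 291.0]], array([5., 9.])), ([[292.0, 298.0], [282.0, 318.0]], array([ 8., 21.]))]
[[248.60030021 278.22112591]]
```

```bash
python3 -m jog '[[-1,[-1,0,6],0],[-1,[-2,0,12],0],[-1,[-4,0,17],0],[-1,[-5,0,20],0],[-1,[-5,0,20],0],[-1,[-5,0,20],0]]'
python3 -c "
from h import *
S=grab('side','s12');print('red side',[(rect(b)[0].round().tolist(),np.round(rect(b)[2])) for b in blobs(redm(S))])
p=status.get_state()['eef_pos'];print(proj(S,[p-[0,0,.006]])); v=hsv(S)
h=v.astype(int); m=(h[...,0]>108)&(h[...,0]<140)&(h[...,1]>25)&(h[...,2]<80)
for b in blobs(m,200): ys,xs=np.nonzero(b); print('navy',xs.min(),xs.max(),ys.min(),ys.max(),b.sum())
import cv2; f0=cv2.imread('pics/s8.png')[:,:,::-1]; h=cv2.cvtColor(f0,cv2.COLOR_RGB2HSV).astype(int); m=(h[...,0]>108)&(h[...,0]<140)&(h[...,1]>25)&(h[...,2]<80)
for b in blobs(m,200): ys,xs=np.nonzero(b); print('navy before',xs.min(),xs.max(),ys.min(),ys.max(),b.sum())
"
```

```text
t: 52.35
eef_pos: [0.636, -0.1377, 0.1287]
ee_rot: [-3.142, -0.0, 0.0]
force: [0.5, -0.5, 0.7]
width: 0.0144
gripper_force: 3.0
red side [([[7.0, 137.0], [32.0, 169.0]], array([ 5., 41.])), ([[32.0, 173.0], [42.0, 192.0]], array([ 5., 21.])), ([[276.0, 273.0], [276.0, 298.0]], array([ 7., 25.])), ([[261.0, 292.0], [259.0, 300.0]], array([5., 8.])), ([[292.0, 298.0], [281.0, 318.0]], array([ 8., 22.]))]
[[251.86434548 288.10428842]]
navy 234 291 308 357 1156
navy before 235 291 303 357 1579
```

```bash
python3 -m jog '[[-0.3,[0,0,0],0],[-0.3,[0,0,0],0],[-0.3,[0,0,0],0],[-0.3,[0,0,-30],0],[-0.3,[0,0,-80],0],[-0.3,[0,0,-140],0],[-0.3,[-20,-60,-140],0],[-0.3,[-60,-120,-140],0],[-0.3,[-120,-180,-140],0],[-0.3,[-180,-240,-140],0],[-0.3,[-200,-300,-140],0],[-0.3,[-200,-300,-140],0],[-0.3,[-200,-300,-140],0],[-0.3,[-200,-300,-140],0]]'
python3 - <<'E'
from h import *
np.set_printoptions(precision=4,suppress=True)
S=grab('side','s13');T=grab('top','t13')
for n,f in(('S',S),('T',T)):
    print(n,[(rect(b)[0].round().tolist(),np.round(rect(b)[2])) for b in blobs(redm(f),20)])
    h=hsv(f).astype(int); m=(h[...,0]>108)&(h[...,0]<140)&(h[...,1]>25)&(h[...,2]<80)
    for b in blobs(m,200): ys,xs=np.nonzero(b); print('navy',xs.min(),xs.max(),ys.min(),ys.max(),b.sum())
# scene change relative to the first pictures
for n,f in(('top0',T),('side0',S)):
    g=cv2.imread(f'pics/{n}.png')[:,:,::-1]; d=cv2.GaussianBlur(cv2.absdiff(g,f['color']).max(2),(5,5),0)>40
    for b in blobs(d,40): ys,xs=np.nonzero(b); print(n,'diff',xs.min(),xs.max(),ys.min(),ys.max(),b.sum())
print(status.get_state()['eef_pos'])
E
python3 edge.py; python3 bar.py | sed -n 2,3p
```

```text
t: 54.15
eef_pos: [0.4358, 0.1623, 0.2688]
ee_rot: [-3.141, -0.0, 0.001]
force: [0.7, -0.5, -0.6]
width: 0.0307
gripper_force: 0.0
S [([[7.0, 137.0], [31.0, 169.0]], array([ 6., 40.])), ([[33.0, 174.0], [42.0, 192.0]], array([ 5., 19.])), ([[243.0, 208.0], [217.0, 208.0]], array([11., 26.])), ([[249.0, 216.0], [212.0, 217.0]], array([12., 37.])), ([[276.0, 273.0], [276.0, 298.0]], array([ 7., 25.])), ([[250.0, 279.0], [259.0, 302.0]], array([ 7., 25.])), ([[292.0, 298.0], [282.0, 318.0]], array([ 8., 22.]))]
navy 235 291 310 357 1097
T [([[384.0, 141.0], [404.0, 172.0]], array([16., 37.])), ([[419.0, 149.0], [391.0, 149.0]], array([26., 28.])), ([[299.0, 185.0], [299.0, 198.0]], array([ 6., 13.])), ([[316.0, 204.0], [305.0, 210.0]], array([ 7., 13.])), ([[288.0, 215.0], [279.0, 225.0]], array([ 6., 13.])), ([[358.0, 406.0], [367.0, 410.0]], array([ 9., 10.]))]
navy 117 150 8 46 282
navy 160 193 27 53 281
navy 0 45 70 135 701
navy 103 137 96 130 336
navy 30 75 104 175 929
navy 77 116 112 138 283
navy 2 41 122 157 359
navy 0 25 157 193 243
navy 279 296 180 216 309
navy 62 110 334 403 8
[... 576 characters left out ...]
89 615 328 363 612
side0 diff 316 326 373 440 613
side0 diff 261 271 374 441 630
side0 diff 361 382 387 455 679
[0.4362 0.1615 0.2685]
yaw deg 0.8931315142281211
[  0.64349357 160.22050055] 18 lean 30.559032206323874
[[319.5, 250.0], [323.6, 254.0], [326.4, 258.0], [328.5, 262.0], [331.5, 266.0], [334.4, 270.0]]
[  0.63467492 171.5495356 ] 16 lean 30.493725801434305
[[330.5, 250.0], [332.5, 254.0], [335.5, 258.0], [337.5, 262.0], [340.5, 266.0], [355.5, 270.0]]Traceback (most recent call last):
  File "bar.py", line 4, in <module>
    o=[max(blobs(orangem(f)),key=lambda b:b.sum()) for f in(T,S,W)]
       ~~~^^^^^^^^^^^^^^^^^^^^^^^^^^^^^^^^^^^^^^^^
ValueError: max() iterable argument is empty
```

```bash
python3 -c "
from station import order
print(order.job_done())"
```

```text
the job is handed in; nothing more can be done
None
```

I handed the job in at about 54 s: the tablet squarely faces the robot (within about 1°) and leans back about 30.5°, and the three markers present stand red cap up in the upright navy mug; camera checks showed the other things unmoved, but no verdict came back.

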